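Put the swapped storage-pot lids back on their own pots

ROBOT

A 6-joint arm with a two-finger parallel gripper is mounted at the origin on a cart in front of the work surface, level with it; the furniture and walls round the work are solid. World frame = base frame: x ahead of the robot, y to its left, z up, the work surface at z = 0. Lengths are in m, angles in rad, forces in N, time in s.
With the tool pointing down it reaches from about 0.275 to 0.825 m from the base axis. Payload 4.9 kg.
Tool frame: the origin (TCP) lies at the very end of the fingers, on their centre line; the grasp point (between the pads) lies 19 mm behind it; y points along the fingers, z is the direction in which the jaws open and shut, and the axes are right-handed (so a half turn about y gives the same grasp; the last joint's range is limited). The gripper opens to 85 mm and grips with 20 to 120 N. Pads are 22 mm wide; open, the fingers measure 114 mm over their backs; the gripper's body (76 mm by 85 mm) begins 54 mm behind the grasp point. The pads swing forward as they close: fully open they stand 13 mm farther back than shut.
Start: joints at [-1.381, 0.326, -0.193, 1.052, 0, 1.437], TCP at [0.175, -0.521, 0.231] pointing down, gripper open.
Joint ranges: [-2.65, 2.65], [-0.97, 1.79], [-1.3, 1.35], [-1.93, 2.1], [-1.47, 1.37], [-3.14, 3.14]. Speed limits (rad/s): [2.57, 2.57, 3.14, 3.14, 3.14, 3.14].

INTERFACE

Orientations are given as a unit quaternion [w, x, y, z].
In Python, from workcell import r, capture, camera_params gives the robot as it stands.
- The arm moves only by the shell command python3 -m handwheel 'ROWS'. ROWS is JSON, a list of rows, each a list of 3 entries, a list of its own where there are three numbers: the finger opening in m, from 0 to 0.0854, then the shift along the tool's x, y, z in m, then the turn, a rotation vector about the tool's x, y, z in rad. A call has 1 to 12 rows; each row shifts and turns the pose as measured when the row begins, along the tool's axes as they then stand; what a row does not reach is not made up. A row lasts 1/8 s, in which the tool goes at most 62.5 mm and 10.7 degrees, less where a joint would pass 70% of its speed; a pose out of reach is approached as far as the arm can. A call is refused whole if a number of a shift passes 0.0625 or a number of a turn 0.188, either way. A call with a gripper value outside its range is refused whole. The fingers move at their own pace and stop on an object; the grip force is fixed at half the most. Time passes only in rows, so rows that do not move let the fingers close. It gives the time, the measured TCP pose, the force and the opening at its end, in the units of the state.
- r.sense(): the state, without advancing time (a new reading comes with each control period).
- capture(name): name is "scene" or "top" or "wrist"; returns the picture (480x640x3 uint8, red, green, blue); there is no depth.
- camera_params(name): a dict with "camera_matrix" (3x3 intrinsics, pixels), "origin" and "orientation" of the camera in the world; the wrist camera has in their place "mount" (4x4, takes a point from camera to tool coordinates, whose origin is the TCP and whose axes are the tool frame's). Camera axes: x right, y up, looking along -z (the intrinsics and any distortion apply to the point x, -y, -z); pixel columns grow to the right and rows downward; lengths in m; the calibration is good to about 2 mm. A picture is of the moment at which its call begins: read the wrist's pose just before it. camera_params takes no time and is no camera call.
- r.job_done(): hands the job in, once; it reports no verdict.
The state is a dict: "clock": time; "joint_pos": joint angles; "qd": joint speeds; "effort": joint torques, N m; "eef_pos": TCP position; "ee_rot": TCP orientation; "wrist_force": force on the tool from outside, world axes, zero at the start; "moment": the same for the moment, N m; "finger_gap": opening from 0.0 (shut) to 1.0 (fully open).
Only numpy, scipy, OpenCV 4.12 (cv2) and the standard library are available. Lean on these libraries where they do the work, as an engineer would, in place of code of your own. Each camera call takes 0.05 s, during which the arm holds its last target.

TASK

The lids of the four storage pots have been put back on the wrong pots. Swap them round so that every pot wears its own lid, seated flat with its rib inside the rim; the empty chopping board is a free place to lay a lid meanwhile. Set the lids down without dropping them, leave the pots standing where they are and do not knock over the syrup bottle.

Things in the scene. Friction and masses are not known exactly. Their poses are not given: they have to be found in the camera images.
- pot_round: the round white ceramic pot, 102 mm across outside, 92 mm across inside, 70 mm high, open at the top, walls 5 mm, about 0.6 kg, loose and upright on the worktop; origin at the centre of its underside, z up
- pot_square: the square white ceramic pot with rounded corners, 94 x 94 mm outside, 84 x 84 mm inside, 70 mm high, open at the top, walls 5 mm, about 0.6 kg, loose and upright on the worktop; origin at the centre of its underside, z up, x and y along its sides
- pot_oblong: the rectangular white ceramic pot with rounded corners, 128 mm (x) x 66 mm (y) outside, 118 x 56 mm inside, 70 mm high, open at the top, walls 5 mm, about 0.6 kg, loose and upright on the worktop; origin at the centre of its underside, z up, x along its length
- pot_oval: the long white ceramic pot with fully rounded (half-circle) ends, 152 mm (x) x 58 mm (y) outside, 142 x 48 mm inside, 70 mm high, open at the top, walls 5 mm, about 0.6 kg, loose and upright on the worktop; origin at the centre of its underside, z up, x along its length
- lid_round: round wooden lid, 0.12 kg: 108 mm across, locating rib 84 mm across and 12 mm deep (lower half tapered 4 mm a side), round knob 26 mm across. Origin: centre of rib underside; plate z 12 to 22 mm, handle top z 50 mm. Fits the pot of its shape (any turn): plate on the rim, origin 58 mm above the pot's underside. Starts on a wrong pot, rib on its rim, origin at 70 mm
- lid_square: square wooden lid, 0.12 kg: 100 x 100 mm, locating rib 76 x 76 mm and 12 mm deep (lower half tapered 4 mm a side), bar handle 46 mm (x) x 18 mm (y). Origin: centre of rib underside; plate z 12 to 22 mm, handle top z 50 mm. Fits the pot of its shape (any quarter turn): plate on the rim, origin 58 mm above the pot's underside. Starts on a wrong pot, rib on its rim, origin at 70 mm
- lid_oblong: rectangular wooden lid, 0.12 kg: 134 mm (x) x 72 mm (y), locating rib 110 x 48 mm and 12 mm deep (lower half tapered 4 mm a side), bar handle 46 mm (x) x 18 mm (y). Origin: centre of rib underside; plate z 12 to 22 mm, handle top z 50 mm. Fits the pot of its shape (either way round): plate on the rim, origin 58 mm above the pot's underside. Starts on a wrong pot, rib on its rim, origin at 70 mm
- lid_oval: round-ended wooden lid, 0.12 kg: 158 mm (x) x 64 mm (y), locating rib 134 x 40 mm and 12 mm deep (lower half tapered 4 mm a side), bar handle 46 mm (x) x 18 mm (y). Origin: centre of rib underside; plate z 12 to 22 mm, handle top z 50 mm. Fits the pot of its shape (either way round): plate on the rim, origin 58 mm above the pot's underside. Starts on a wrong pot, rib on its rim, origin at 70 mm
- board: dark wooden chopping board lying flat and fixed, 200 mm (x) x 135 mm (y), 16 mm thick, with a shallow groove round its edge; empty: a free place to lay one lid at a time; origin at the centre of its underside
- syrup_bottle: clear syrup bottle standing behind the pots, 68 mm across, 221 mm high; a bystander, leave it standing; origin at the centre of its underside

How it is judged:
By the outcome, as a careful person would: the job done as asked, in the order asked, and still so for the second after the job is handed in, with the robot touching nothing.
It also fails if it takes over 134 s, if anything falls off the work surface, if the arm or the gripper's body presses on something with over 40 N, if the wrist force passes 120 N, or if a joint passes its speed limit or range.

## Working session

There is one attempt and no reset: what is moved stays moved. The work goes in short steps, Python scripts to look and compute and a shell command to move; the robot and the scene stay as the last step left them, time stands still between calls to the robot, and variables do not carry over. Pictures are saved under pics/ and viewed, and the job is handed in when it is done.

```bash
mkdir -p pics; ls
python3 - <<'E'
from workcell import r,capture,camera_params
import cv2
print(r.sense())
for n in("scene","top","wrist"):
    print(n,camera_params(n)); cv2.imwrite(f"pics/{n}0.png",capture(n)[:,:,::-1])
E
```

```text
pics
{'clock': 0.0, 'joint_pos': array([-1.38121622e+00,  3.26908614e-01, -1.93620066e-01,  1.05199320e+00,
        2.78946936e-05,  1.43660684e+00]), 'qd': array([-0.00089975, -0.00060397, -0.00072316,  0.00172128, -0.00159932,
       -0.00053934]), 'effort': array([ 8.94758887e-04, -4.43403089e+01,  2.62439132e+01,  1.53828721e-02,
       -6.66057622e-05, -1.11717262e-05]), 'eef_pos': array([ 0.17488967, -0.52082559,  0.23050731]), 'ee_rot': array([ 0.11396343, -0.1139775 ,  0.69847139, -0.69725116]), 'wrist_force': array([-0.07872955, -0.48519873, -0.25195753]), 'moment': array([ 0.00839262, -0.03168468,  0.03270828]), 'finger_gap': 0.9949941060708728}
scene {'camera_matrix': array([[544.07783876,   0.        , 318.3093145 ],
       [  0.        , 544.07783876, 241.90244317],
       [  0.        ,   0.        ,   1.        ]]), 'origin': array([-0.08021282, -1.00957566,  0.57610514]), 'orientation': array([ 0.80317495,  0.53433575, -0.14204719, -0.22185109])}
top {'camera_matrix': array([[617.6563966 ,   0.        , 322.79572472],
       [  0.        , 617.6563966 , 248.69554531],
       [  0.        ,   0.        ,   1.        ]]), 'origin': array([0.35257287, 0.01889622, 1.31330193]), 'orientation': array([-0.69596199, -0.03890995,  0.05263062,  0.71508947])}
wrist {'camera_matrix': array([[338.48331087,   0.        , 319.69411287],
       [  0.        , 338.48331087, 237.2904028 ],
       [  0.        ,   0.        ,   1.        ]]), 'mount': array([[-1.30780893e-03, -9.62346155e-01, -2.71823781e-01,
        -6.93447977e-02],
       [ 1.16390393e-03,  2.71822364e-01, -9.62346740e-01,
        -1.42777396e-01],
       [ 9.99998467e-01, -1.57494243e-03,  7.64586758e-04,
         4.90678139e-04],
       [ 0.00000000e+00,  0.00000000e+00,  0.00000000e+00,
         1.00000000e+00]])}
```

View pics/scene0.png

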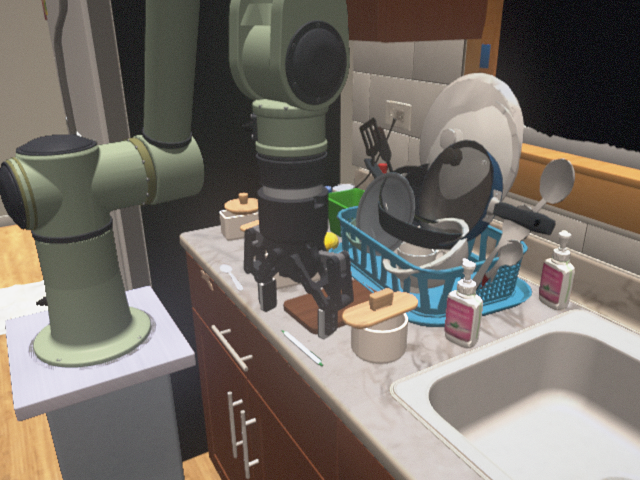

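View pics/top0.png

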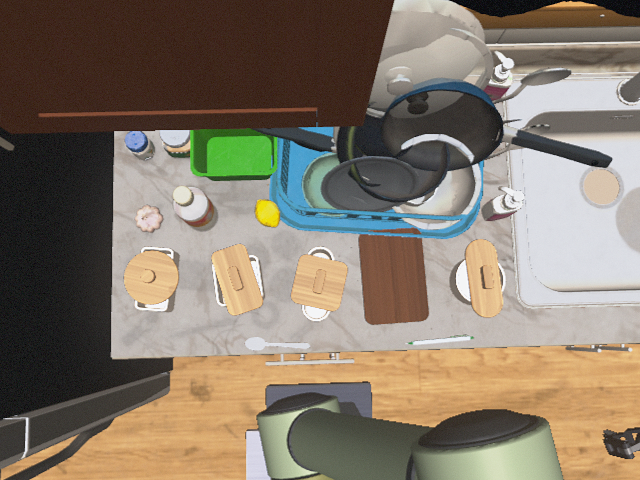

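View pics/wrist0.png

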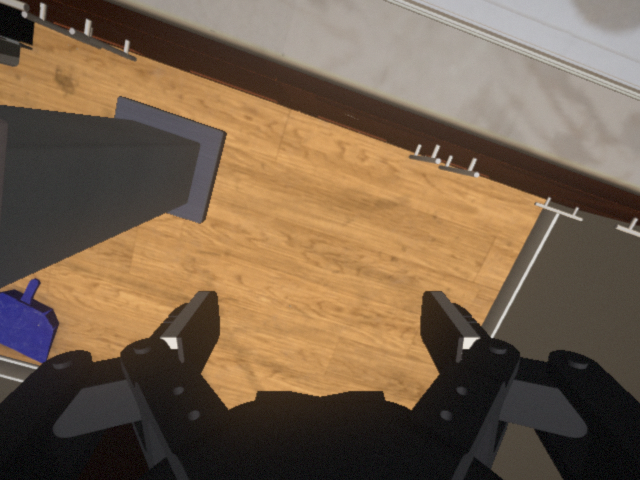

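The top view has image up as +x and image left as +y. From the left it shows:
- the round lid on the oblong pot (~151,277)
- the oblong lid on the square pot (~237,279)
- the square lid on the oval pot (~320,282)
- the empty board (~394,278)
- the oval lid on the round pot (~484,278)

I'll measure these next.

```bash
cat > h.py <<'E'
import numpy as np,cv2
from scipy.spatial.transform import Rotation as R
from workcell import r,capture,camera_params
def rot(q): return R.from_quat([q[1],q[2],q[3],q[0]]).as_matrix()
def pose():
    s=r.sense(); return np.array(s['eef_pos']),rot(s['ee_rot'])
def cam(n):
    c=camera_params(n);K=c['camera_matrix']
    if n!='wrist': return K,np.array(c['origin']),rot(c['orientation'])
    p,Rm=pose();M=c['mount'];return K,p+Rm@M[:3,3],Rm@M[:3,:3]
def cast(cm,px,z):
    K,o,Rm=cm;px=np.atleast_2d(np.asarray(px,float))
    d=np.c_[(px[:,0]-K[0,2])/K[0,0],-(px[:,1]-K[1,2])/K[1,1],-np.ones(len(px))]@Rm.T
    return o+d*((z-o[2])/d[:,2])[:,None]
def proj(cm,P):
    K,o,Rm=cm;c=(np.atleast_2d(P)-o)@Rm
    return np.c_[K[0,2]+K[0,0]*c[:,0]/-c[:,2],K[1,2]+K[1,1]*-c[:,1]/-c[:,2]]
def rect(pts):  # centre, long, short, angle of long axis deg
    (c,(w,h),a)=cv2.minAreaRect((pts[:,:2]*1000).astype(np.float32))
    if w<h: w,h,a=h,w,a+90
    return np.array(c)/1000,w,h,(a+90)%180-90
def goto(x,y,z,jaw):
    """jaw: world angle deg of jaw axis. prints shift in tool axes now, and turn about tool y"""
    p,Rm=pose();d=Rm.T@(np.array([x,y,z])-p)
    j=Rm[:,2];a=np.arctan2(j[1],j[0]);t=(np.radians(jaw)-a+np.pi/2)%np.pi-np.pi/2
    # target: y down, z=jaw direction
    zt=np.array([np.cos(a+t),np.sin(a+t),0]);yt=np.array([0,0,-1.]);T=np.c_[np.cross(yt,zt),yt,zt]
    rv=R.from_matrix(Rm.T@T).as_rotvec()
    print('at',p.round(4),'jaw',np.degrees(a).round(1),'shift',d.round(4),'turn',rv.round(3),'worldd',(np.array([x,y,z])-p).round(4))
    return d,rv
E
python3 - <<'E'
from h import *
im=cv2.imread('pics/top0.png');cm=cam('top')
hsv=cv2.cvtColor(im,cv2.COLOR_BGR2HSV)
m=cv2.inRange(hsv,(8,60,120),(25,255,255)); m[330:]=0;m[:230]=0
m2=cv2.inRange(hsv,(0,60,40),(14,255,135));m2[335:]=0;m2[:225]=0
vis=im.copy()
for mm,z in((m,.092),(m2,.016)):
    mm=cv2.morphologyEx(mm,cv2.MORPH_OPEN,np.ones((3,3)))
    for c in cv2.findContours(mm,cv2.RETR_EXTERNAL,cv2.CHAIN_APPROX_NONE)[0]:
        if cv2.contourArea(c)<800: continue
        P=cast(cm,c[:,0],z);print(c[:,0].mean(0).round(),z,*rect(P))
        cv2.drawContours(vis,[c],-1,(0,0,255),1)
cv2.imwrite('pics/v1.png',cv2.resize(vis[220:340,110:530],(0,0),fx=1.9,fy=1.9,interpolation=2))
hv=vis.copy()
p,Rm=pose();print(Rm.round(3))
E
```

```text
[319. 282.] 0.092 [0.44472153 0.00250191] 99.9242935180664 99.91682434082031 -14.337860107421875
[151. 277.] 0.092 [0.46500702 0.33335394] 106.07503509521484 105.30733489990234 -89.88741867244244
[237. 280.] 0.092 [0.4550885  0.16464307] 133.43295288085938 73.21399688720703 17.474090576171875
[484. 278.] 0.092 [ 0.44484113 -0.32638095] 156.76527404785156 65.34300231933594 4.442066192626953
[377. 278.] 0.092 [ 0.44859265 -0.11280376] 177.69583129882812 60.138301849365234 2.3106327056884766
[393. 278.] 0.016 [ 0.45663235 -0.15556122] 189.19970703125 133.97793579101562 2.3569905757904053
[[-0.948 -0.     0.318]
 [-0.318  0.001 -0.948]
 [-0.    -1.    -0.001]]
```

View pics/v1.png

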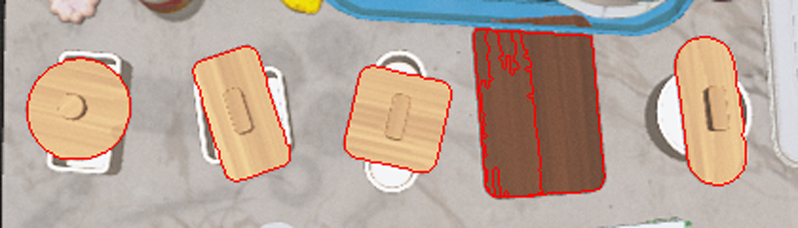

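```bash
cat >> h.py <<'E'
def plan(x,y,z,jaw,n):
    p,Rm=pose();goto_t=np.array([x,y,z])
    j=Rm[:,2];a=np.arctan2(j[1],j[0]);t=(np.radians(jaw)-a+np.pi/2)%np.pi-np.pi/2
    zt=np.array([np.cos(a+t),np.sin(a+t),0]);yt=np.array([0,0,-1.]);T=np.c_[np.cross(yt,zt),yt,zt]
    rv=R.from_matrix(Rm.T@T).as_rotvec();q=Rm
    step=(goto_t-p)/n; o=[]
    for i in range(n):
        o.append((q.T@step).round(4).tolist()); q=q@R.from_rotvec(rv/n).as_matrix()
    print('at',p.round(4),'jaw',np.degrees(a).round(1),'rows each turn',(rv/n).round(4));[print(k) for k in o]
E
python3 -c "
from h import *
plan(.4447,.0025,.25,75.7,12)"
```

```text
at [ 0.1749 -0.521   0.2307] jaw -71.4 rows each turn [0.0001 0.0478 0.    ]
[-0.0352, -0.0016, -0.0342]
[-0.0335, -0.0016, -0.0358]
[-0.0318, -0.0016, -0.0374]
[-0.0299, -0.0016, -0.0389]
[-0.0281, -0.0016, -0.0403]
[-0.0261, -0.0016, -0.0416]
[-0.0241, -0.0016, -0.0428]
[-0.022, -0.0016, -0.0439]
[-0.0199, -0.0016, -0.0449]
[-0.0177, -0.0016, -0.0458]
[-0.0155, -0.0016, -0.0466]
[-0.0133, -0.0016, -0.0472]
```

```bash
python3 -m handwheel '[[0.06,[-0.035,-0.002,-0.034],[0,0.048,0]],[0.06,[-0.034,-0.002,-0.036],[0,0.048,0]],[0.06,[-0.032,-0.002,-0.037],[0,0.048,0]],[0.06,[-0.03,-0.002,-0.039],[0,0.048,0]],[0.06,[-0.028,-0.002,-0.04],[0,0.048,0]],[0.06,[-0.026,-0.002,-0.042],[0,0.048,0]],[0.06,[-0.024,-0.002,-0.043],[0,0.048,0]],[0.06,[-0.022,-0.002,-0.044],[0,0.048,0]],[0.06,[-0.02,-0.002,-0.045],[0,0.048,0]],[0.06,[-0.018,-0.002,-0.046],[0,0.048,0]],[0.06,[-0.016,-0.002,-0.047],[0,0.048,0]],[0.06,[-0.013,-0.002,-0.047],[0,0.048,0]]]'
python3 -c "
from h import *
print(r.sense()['joint_pos'].round(2))
plan(.4447,.0025,.2,75.7,3)"
```

```text
clock: 1.65
eef_pos: [0.4498, -0.0193, 0.2545]
ee_rot: [-0.08, 0.082, 0.714, -0.691]
wrist_force: [-0.0, -0.9, -0.1]
finger_gap: 0.701
[-0.23  0.12 -0.4   1.05  0.03  3.14]
at [ 0.4498 -0.0193  0.2545] jaw -103.1 rows each turn [0.0108 0.007  0.0003]
[0.0033, 0.0184, -0.0061]
[0.0033, 0.0183, -0.0063]
[0.0034, 0.0182, -0.0065]
```

```bash
sed -i 's#t=(np.radians(jaw)-a+np.pi/2)%np.pi-np.pi/2#t=(np.radians(jaw)-a+np.pi)%(2*np.pi)-np.pi#' h.py
python3 -m handwheel '[[0.06,[0,0,0],[0,-0.18,0]],[0.06,[0,0,0],[0,-0.18,0]],[0.06,[0,0,0],[0,-0.18,0]],[0.06,[0,0,0],[0,-0.18,0]],[0.06,[0,0,0],[0,-0.18,0]],[0.06,[0,0,0],[0,-0.18,0]],[0.06,[0,0,0],[0,-0.18,0]],[0.06,[0,0,0],[0,-0.18,0]],[0.06,[0,0,0],[0,-0.18,0]],[0.06,[0,0,0],[0,-0.18,0]],[0.06,[0,0,0],[0,-0.18,0]],[0.06,[0,0,0],[0,-0.18,0]]]'
python3 -m handwheel '[[0.06,[0,0,0],[0,-0.18,0]],[0.06,[0,0,0],[0,-0.18,0]],[0.06,[0,0,0],[0,-0.18,0]],[0.06,[0,0,0],[0,-0.18,0]]]'
python3 -c "
from h import *
print(r.sense()['joint_pos'].round(2))
plan(.4447,.0025,.2,75.7,3)"
```

```text
clock: 3.15
eef_pos: [0.4496, -0.0305, 0.2522]
ee_rot: [0.604, -0.583, 0.39, -0.379]
wrist_force: [0.7, 0.1, 0.3]
finger_gap: 0.7
clock: 3.65
eef_pos: [0.449, -0.0349, 0.2514]
ee_rot: [0.704, -0.68, 0.147, -0.142]
wrist_force: [0.7, -0.4, -0.6]
finger_gap: 0.702
[-0.26  0.13 -0.4   1.05  0.03  0.15]
at [ 0.449  -0.0349  0.2514] jaw 66.4 rows each turn [-0.0108 -0.0538 -0.0036]
[-0.0061, 0.0175, 0.0103]
[-0.0056, 0.0174, 0.0108]
[-0.005, 0.0173, 0.0113]
```

```bash
python3 -m handwheel '[[0.06,[-0.006,0.0175,0.01],[-0.011,-0.054,-0.0036]],[0.06,[-0.0056,0.0175,0.011],[-0.011,-0.054,-0.0036]],[0.06,[-0.005,0.0175,0.0113],[-0.011,-0.054,-0.0036]],[0.06,[0,0,0],[0,0,0]]]'
python3 -c "
from h import *
cv2.imwrite('pics/w1.png',capture('wrist')[:,:,::-1])
plan(.4447,.0025,.2,75.7,1)"
```

```text
clock: 4.15
eef_pos: [0.4447, -0.0016, 0.1981]
ee_rot: [-0.701, 0.702, -0.088, 0.088]
wrist_force: [-0.2, -0.0, 0.4]
finger_gap: 0.703
at [ 0.4455 -0.0021  0.1989] jaw 75.6 rows each turn [ 0.0019 -0.001   0.0014]
[-0.0019, -0.0011, 0.0042]
```

View pics/w1.png

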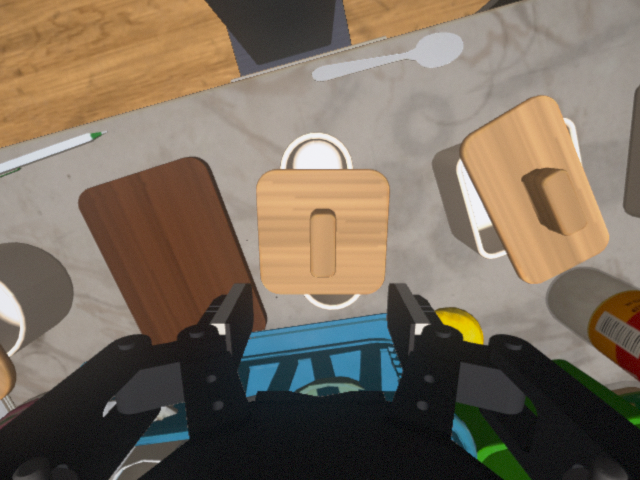

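The wrist view shows the square lid at about (323,232), with its bar lined up with the jaws. Next I'll check its position with this camera.

```bash
cat >> h.py <<'E'
def wood(im,lo=(8,60,100),hi=(25,255,255)):
    m=cv2.inRange(cv2.cvtColor(im,cv2.COLOR_BGR2HSV),lo,hi);return cv2.morphologyEx(m,cv2.MORPH_OPEN,np.ones((3,3)))
def lids(im,cm,z,amin=800,box=None):
    m=wood(im)
    for c in cv2.findContours(m,cv2.RETR_EXTERNAL,cv2.CHAIN_APPROX_NONE)[0]:
        if cv2.contourArea(c)<amin: continue
        P=cast(cm,c[:,0],z); q=rect(P)
        if q[1]<200: print('lid',c[:,0].mean(0).round(),q[0].round(4),*(round(float(k),1) for k in q[1:]))
E
python3 -c "
from h import *
cm=cam('wrist');im=cv2.imread('pics/w1.png')
lids(im,cm,.092);print(proj(cm,[[.4447,.0025,.092]]))"
```

```text
lid [145. 264.] [ 0.4355 -0.1402] 136.6 36.9 -1.4
lid [322. 230.] [ 4.463e-01 -3.000e-04] 100.5 99.2 -14.4
lid [195. 230.] [ 0.4253 -0.0924] 118.8 49.3 2.8
lid [536. 190.] [0.4569 0.1605] 134.7 73.9 16.9
lid [409.  15.] [0.3222 0.0925] 92.8 25.2 75.7
lid [101.  62.] [ 0.2859 -0.1167] 180.8 83.2 90.0
[[325.29594963 232.04374576]]
```

```bash
python3 -m handwheel '[[0.05,[-0.001,0.03,0.003],[0.002,-0.001,0.001]],[0.05,[0,0.03,0],[0,0,0]],[0.05,[0,0.03,0],[0,0,0]],[0.05,[0,0,0],[0,0,0]]]'
python3 -c "
from h import *
plan(.4455,.001,.097,75.7,1)"
```

```text
clock: 4.7
eef_pos: [0.4501, -0.0036, 0.1108]
ee_rot: [-0.701, 0.701, -0.088, 0.094]
wrist_force: [-1.0, -0.2, -0.8]
finger_gap: 0.584
at [ 0.4501 -0.0036  0.1108] jaw 75.2 rows each turn [-0.0004 -0.008   0.0082]
[-0.0057, 0.0137, 0.0033]
```

```bash
python3 -m handwheel '[[0.05,[-0.0057,0.0,0.0033],[0,-0.008,0.008]],[0.05,[0,0.008,0],[0,0,0]],[0.05,[0,0.0,0],[0,0,0]]]'
python3 -c "
from h import *
plan(.4455,.001,.097,75.7,1)"
```

```text
clock: 5.08
eef_pos: [0.4479, -0.0, 0.1057]
ee_rot: [0.702, -0.701, 0.087, -0.09]
wrist_force: [-0.9, 0.3, -0.1]
finger_gap: 0.585
at [ 0.4479 -0.      0.1057] jaw 75.6 rows each turn [-0.0009 -0.0013  0.0049]
[-0.0026, 0.0086, 0.0004]
```

```bash
python3 -m handwheel '[[0.05,[-0.003,0.005,0.0004],[0,0,0.005]],[0.05,[-0.001,0.005,0],[0,0,0.002]],[0.05,[0,0.0,0],[0,0,0]]]'
python3 -c "
from h import *
plan(.4455,.001,.097,75.7,1)"
python3 -m handwheel '[[0,[0,0,0],[0,0,0]],[0,[0,0,0],[0,0,0]],[0,[0,0,0],[0,0,0]],[0,[0,0,0],[0,0,0]]]'
python3 -c "
from h import *
plan(.4455,.001,.097,75.7,1)"
```

```text
clock: 5.45
eef_pos: [0.4443, 0.0015, 0.0956]
ee_rot: [0.702, -0.701, 0.089, -0.088]
wrist_force: [-0.6, -0.5, -0.3]
finger_gap: 0.584
at [0.4443 0.0015 0.0956] jaw 75.6 rows each turn [-0.001  -0.0009 -0.0013]
[0.0012, -0.0014, -0.0002]
clock: 5.95
eef_pos: [0.4445, 0.0014, 0.0958]
ee_rot: [0.702, -0.701, 0.089, -0.088]
wrist_force: [-0.1, -0.1, 0.4]
finger_gap: 0.203
at [0.4445 0.0014 0.0958] jaw 75.6 rows each turn [-0.0006 -0.0009 -0.0012]
[0.0011, -0.0012, -0.0001]
```

```bash
python3 -m handwheel '[[0,[0,-0.006,0],[0,0,0]],[0,[0,-0.015,0],[0,0,0]],[0,[0,-0.03,0],[0,0,0]]]'
python3 -c "
from h import *
plan(.449,-.156,.13,75.7,6)"
```

```text
clock: 6.32
eef_pos: [0.4422, 0.0017, 0.1464]
ee_rot: [0.702, -0.701, 0.091, -0.086]
wrist_force: [0.4, -1.2, -0.8]
finger_gap: 0.199
at [0.4422 0.0017 0.1464] jaw 75.6 rows each turn [-0.     -0.0002 -0.0012]
[0.0076, 0.0027, -0.0252]
[0.0076, 0.0027, -0.0252]
[0.0076, 0.0027, -0.0252]
[0.0076, 0.0027, -0.0252]
[0.0076, 0.0027, -0.0252]
[0.0076, 0.0027, -0.0252]
```

```bash
python3 -m handwheel '[[0,[0.0076,0.002,-0.025],[0,0,-0.001]],[0,[0.0076,0.002,-0.025],[0,0,-0.001]],[0,[0.0076,0.002,-0.025],[0,0,-0.001]],[0,[0.0076,0.002,-0.025],[0,0,-0.001]],[0,[0.0076,0.002,-0.025],[0,0,-0.001]],[0,[0.0076,0.002,-0.025],[0,0,-0.001]],[0,[0,0,0],[0,0,0]]]'
python3 -c "
from h import *
plan(.449,-.156,.06,75.7,3)
cv2.imwrite('pics/t2.png',capture('top')[:,:,::-1])
cv2.imwrite('pics/s2.png',capture('scene')[:,:,::-1])"
```

```text
clock: 7.2
eef_pos: [0.4518, -0.1595, 0.1388]
ee_rot: [0.702, -0.702, 0.085, -0.09]
wrist_force: [-0.3, 0.2, -1.1]
finger_gap: 0.2
at [ 0.4518 -0.1595  0.1388] jaw 75.8 rows each turn [-0.0003  0.0004  0.002 ]
[-0.0014, 0.0263, 0.0009]
[-0.0013, 0.0263, 0.0009]
[-0.0013, 0.0263, 0.0009]
```

View pics/t2.png

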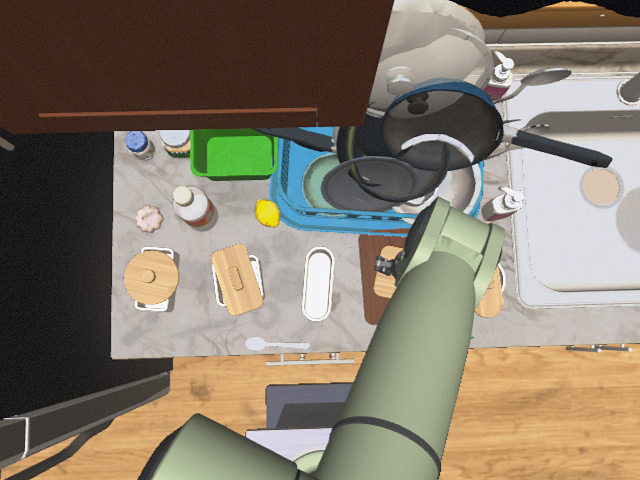

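View pics/s2.png

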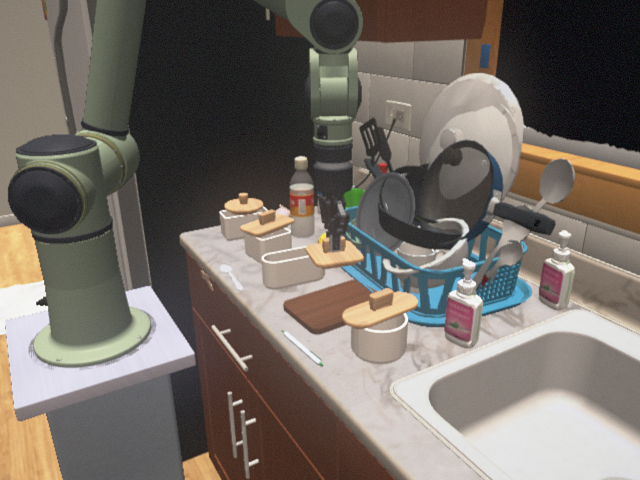

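The lid is held over the board, and the oval pot is clear in the top view at (318,284). I'll lower the lid.

```bash
python3 - <<'E'
from h import *
im=cv2.imread('pics/t2.png');cm=cam('top')
hsv=cv2.cvtColor(im,cv2.COLOR_BGR2HSV)
print(hsv[300,318],hsv[284,345],hsv[249,318])
m=cv2.inRange(hsv,(0,0,185),(180,40,255));m[:240]=0;m[325:]=0;m[:,:295]=0;m[:,340:]=0
c=max(cv2.findContours(m,cv2.RETR_EXTERNAL,2)[0],key=cv2.contourArea)
print(rect(cast(cm,c[:,0],.07)))
v=im.copy();cv2.drawContours(v,[c],-1,(0,0,255),1);cv2.imwrite('pics/v2.png',cv2.resize(v[230:335,270:370],(0,0),fx=5,fy=5))
E
python3 -m handwheel '[[0,[-0.002,0.02,0.001],[0,0,0.002]],[0,[-0.001,0.026,0.001],[0,0,0.002]],[0,[-0.001,0.026,0.001],[0,0,0.002]],[0,[0,0,0],[0,0,0]]]'
python3 -c "
from h import *
plan(.449,-.156,.0425,75.7,1)"
```

```text
[120   2 247] [ 10  12 196] [ 18  31 180]
(array([0.4476525 , 0.00596822]), 169.69122314453125, 89.30892181396484, -1.6102676391601562)
clock: 7.8
eef_pos: [0.4484, -0.1496, 0.0663]
ee_rot: [0.703, -0.701, 0.085, -0.085]
wrist_force: [-0.2, -0.1, -1.0]
finger_gap: 0.199
at [ 0.4484 -0.1496  0.0663] jaw 76.2 rows each turn [-0.0031  0.0083 -0.0007]
[0.0021, 0.0237, -0.0061]
```

View pics/v2.png

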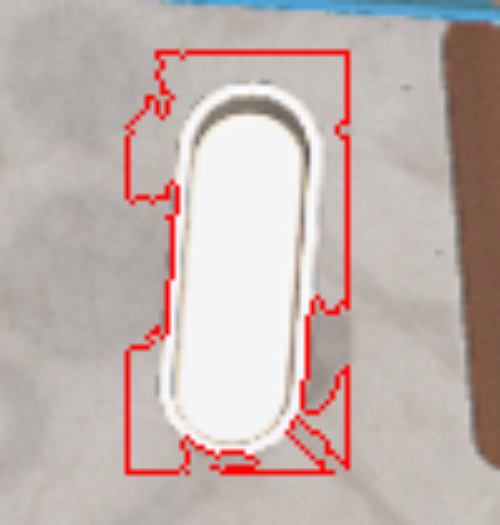

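```bash
cat >> h.py <<'E'
def pot(im,cm,u0,u1,v0,v1,name,thr=225,z=.07):
    m=np.zeros(im.shape[:2],np.uint8);m[v0:v1,u0:u1]=(im.min(2)[v0:v1,u0:u1]>thr)*255
    c=max(cv2.findContours(m,cv2.RETR_EXTERNAL,cv2.CHAIN_APPROX_NONE)[0],key=cv2.contourArea)
    P=cast(cm,c[:,0],z);q=rect(P);print('pot',q[0].round(4),*(round(float(k),1) for k in q[1:]))
    v=im.copy();cv2.drawContours(v,[c],-1,(0,0,255),1);cv2.imwrite(name,cv2.resize(v[v0:v1,u0:u1],(0,0),fx=5,fy=5,interpolation=0))
    return c,P
E
python3 -c "
from h import *
im=cv2.imread('pics/t2.png')
for t in(205,215,225,235): pot(im,cam('top'),295,340,240,325,'pics/v3.png',t)"
python3 -m handwheel '[[0,[0.002,0.01,-0.006],[-0.003,0.008,0]],[0,[0,0.008,0],[0,0,0]],[0,[0,0.003,0],[0,0,0]]]'
python3 -c "
from h import *
plan(.449,-.156,.0425,75.7,1)"
```

```text
pot [0.4444 0.0041] 148.8 58.5 -6.1
pot [0.4444 0.0042] 148.8 58.3 -6.1
pot [0.4445 0.0047] 148.6 56.7 -6.0
pot [0.4444 0.0047] 148.4 56.5 -6.0
clock: 8.18
eef_pos: [0.4508, -0.1563, 0.0463]
ee_rot: [-0.701, 0.702, -0.087, 0.089]
wrist_force: [0.0, 0.9, -0.6]
finger_gap: 0.199
at [ 0.4508 -0.1563  0.0463] jaw 75.8 rows each turn [0.0009 0.0012 0.003 ]
[-0.0018, 0.0038, -0.0001]
```

View pics/v3.png

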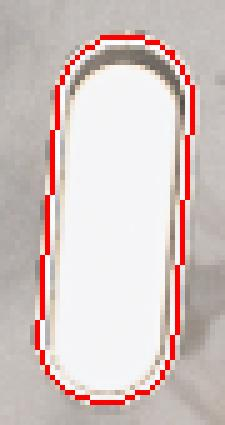

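```bash
python3 -m handwheel '[[0,[-0.002,0.0025,0],[0,0,0.003]],[0,[0,0.002,0],[0,0,0]],[0,[0,0,0],[0,0,0]]]'
python3 -c "
from h import *
plan(.449,-.156,.0425,75.7,1)"
```

```text
clock: 8.55
eef_pos: [0.449, -0.1561, 0.042]
ee_rot: [-0.701, 0.702, -0.088, 0.088]
wrist_force: [-0.1, 0.3, -1.8]
finger_gap: 0.2
at [ 0.449  -0.1561  0.042 ] jaw 75.8 rows each turn [0.001  0.0009 0.0005]
[-0.0, -0.0005, 0.0001]
```

```bash
python3 -m handwheel '[[0,[0,0.001,0],[0,0,0]],[0,[0,0,0],[0,0,0]]]'
```

```text
clock: 8.8
eef_pos: [0.4492, -0.1562, 0.0421]
ee_rot: [-0.701, 0.702, -0.087, 0.088]
wrist_force: [-0.5, 0.1, -1.7]
finger_gap: 0.195
```

```bash
python3 -m handwheel '[[0,[0,0.0015,0],[0,0,0]],[0,[0,0,0],[0,0,0]]]';python3 -m handwheel '[[0,[0,0.0015,0],[0,0,0]]]'
```

```text
clock: 9.05
eef_pos: [0.4496, -0.1565, 0.0421]
ee_rot: [-0.701, 0.702, -0.087, 0.089]
wrist_force: [0.1, -0.1, -1.2]
finger_gap: 0.197
clock: 9.18
eef_pos: [0.4499, -0.1566, 0.0417]
ee_rot: [-0.701, 0.702, -0.087, 0.089]
wrist_force: [-6.7, 2.8, 27.5]
finger_gap: 0.2
```

Contact (27 N). Now release, back off and go to the oval lid.

```bash
python3 -m handwheel '[[0.04,[0,0,0],[0,0,0]],[0.05,[0,0,0],[0,0,0]],[0.05,[0,-0.02,0],[0,0,0]],[0.05,[0,-0.05,0],[0,0,0]],[0.05,[0,-0.05,0],[0,0,0]],[0.05,[0,-0.03,0],[0,0,0]]]'
python3 -c "
from h import *
plan(.4448,-.3264,.19,94.4,5)
im=capture('wrist')[:,:,::-1];cv2.imwrite('pics/w4.png',im);lids(im,cam('wrist'),.038)"
```

```text
clock: 9.93
eef_pos: [0.448, -0.1556, 0.1924]
ee_rot: [-0.702, 0.702, -0.089, 0.087]
wrist_force: [-0.1, -0.5, 0.1]
finger_gap: 0.586
at [ 0.448  -0.1556  0.1924] jaw 75.7 rows each turn [ 0.     -0.0651 -0.0005]
[0.0078, 0.0005, -0.0333]
[0.0056, 0.0005, -0.0337]
[0.0034, 0.0005, -0.034]
[0.0012, 0.0005, -0.0342]
[-0.001, 0.0005, -0.0342]
lid [603. 289.] [0.5823 0.0915] 49.3 40.3 -58.8
lid [ 99. 271.] [ 0.4496 -0.3741] 166.6 87.3 3.9
lid [314. 225.] [ 0.4542 -0.1586] 177.0 126.0 2.5
lid [441.   8.] [ 0.3147 -0.0221] 77.0 18.3 75.8
```

View pics/w4.png

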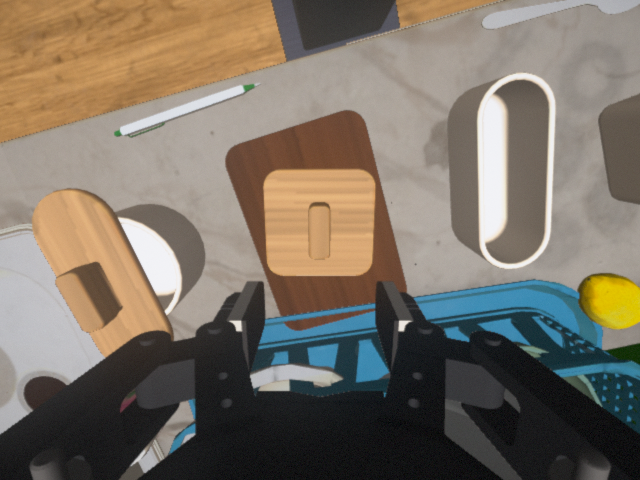

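The square lid lies flat on the board at (320,222). Next is the oval lid.

```bash
python3 -m handwheel '[[0.05,[0.0078,0,-0.033],[0,-0.065,0]],[0.05,[0.0056,0,-0.034],[0,-0.065,0]],[0.05,[0.0034,0,-0.034],[0,-0.065,0]],[0.05,[0.0012,0,-0.034],[0,-0.065,0]],[0.05,[-0.001,0,-0.034],[0,-0.065,0]],[0.05,[0,0,0],[0,0,0]]]'
python3 -c "
from h import *
plan(.4448,-.3264,.19,94.4,1)
cm=cam('wrist');im=capture('wrist')[:,:,::-1];cv2.imwrite('pics/w5.png',im);lids(im,cm,.092)"
```

```text
clock: 10.72
eef_pos: [0.4485, -0.3323, 0.195]
ee_rot: [-0.705, 0.707, 0.033, -0.03]
wrist_force: [-0.3, 0.8, -0.5]
finger_gap: 0.586
at [ 0.4485 -0.3323  0.195 ] jaw 95.1 rows each turn [0.0032 0.0122 0.0037]
[-0.0032, 0.0049, 0.0062]
lid [507. 227.] [ 0.434  -0.1897] 91.2 84.2 -13.7
lid [325. 222.] [ 0.4447 -0.3285] 155.2 66.8 3.4
lid [579.  48.] [ 0.3023 -0.1802] 98.2 47.6 -88.4
```

View pics/w5.png

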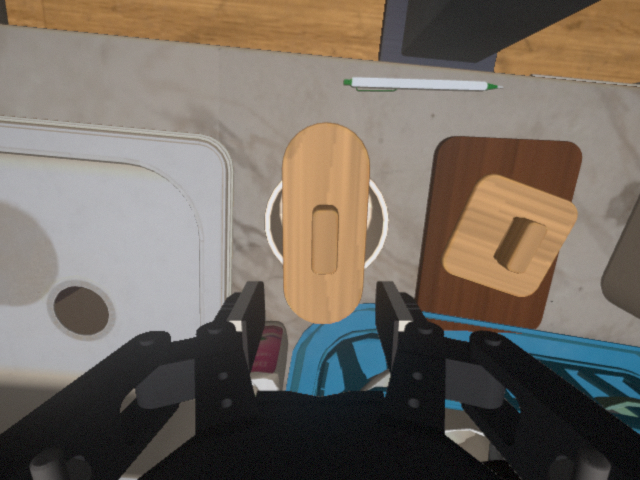

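```bash
python3 -m handwheel '[[0.05,[-0.004,0.02,0.005],[0.003,0.015,0.004]],[0.05,[0,0.03,0],[0,0,0]],[0.05,[0,0.03,0],[0,0,0]],[0.05,[0,0,0],[0,0,0]]]'
python3 -c "
from h import *
plan(.4448,-.3274,.097,94,1)"
```

```text
clock: 11.28
eef_pos: [0.4436, -0.3213, 0.1122]
ee_rot: [0.708, -0.705, -0.026, 0.028]
wrist_force: [-0.7, 0.3, -0.1]
finger_gap: 0.582
at [ 0.4436 -0.3213  0.1122] jaw 94.4 rows each turn [-0.004   0.0063 -0.0016]
[0.0008, 0.0152, -0.0062]
```

```bash
python3 -m handwheel '[[0.05,[0.001,0.004,-0.006],[-0.004,0.006,-0.0016]],[0.05,[0,0.005,0],[0,0,0]],[0.05,[0,0.003,0],[0,0,0]],[0.05,[0,0,0],[0,0,0]]]'
python3 -c "
from h import *
plan(.4448,-.3274,.097,94,1)"
```

```text
clock: 11.78
eef_pos: [0.447, -0.3282, 0.1028]
ee_rot: [-0.705, 0.708, 0.026, -0.024]
wrist_force: [0.2, 0.3, 0.4]
finger_gap: 0.589
at [ 0.447  -0.3282  0.1028] jaw 94.0 rows each turn [0.0037 0.0008 0.0034]
[-0.0022, 0.0058, 0.0009]
```

```bash
python3 -m handwheel '[[0.05,[-0.002,0.003,0.001],[0.003,0,0.003]],[0.05,[0,0.004,0],[0,0,0]],[0.05,[0,0,0],[0,0,0]]]'
python3 -c "
from h import *
plan(.4448,-.3274,.097,94,1)"
```

```text
clock: 12.15
eef_pos: [0.4449, -0.3275, 0.0957]
ee_rot: [-0.706, 0.707, 0.025, -0.025]
wrist_force: [0.1, -0.1, 0.1]
finger_gap: 0.588
at [ 0.4449 -0.3275  0.0957] jaw 94.0 rows each turn [0.001  0.0005 0.0006]
[-0.0001, -0.0013, 0.0001]
```

```bash
python3 -m handwheel '[[0,[0,0,0],[0,0,0]],[0,[0,0,0],[0,0,0]],[0,[0,0,0],[0,0,0]],[0,[0,-0.006,0],[0,0,0]],[0,[0,-0.02,0],[0,0,0]],[0,[0,-0.03,0],[0,0,0]],[0,[0,0,0],[0,0,0]]]'
python3 -c "
from h import *
plan(.4444,.0035,.145,83.9,9)
im=capture('top')[:,:,::-1];cv2.imwrite('pics/t5.png',im)"
```

```text
clock: 13.02
eef_pos: [0.4445, -0.3269, 0.1532]
ee_rot: [0.707, -0.707, -0.025, 0.025]
wrist_force: [-0.5, 0.1, -0.9]
finger_gap: 0.202
at [ 0.4445 -0.3269  0.1532] jaw 94.0 rows each turn [-0.      0.0196 -0.0001]
[0.0026, 0.0009, 0.0366]
[0.0019, 0.0009, 0.0367]
[0.0011, 0.0009, 0.0367]
[0.0004, 0.0009, 0.0367]
[-0.0003, 0.0009, 0.0367]
[-0.001, 0.0009, 0.0367]
[-0.0018, 0.0009, 0.0367]
[-0.0025, 0.0009, 0.0366]
[-0.0032, 0.0009, 0.0366]
```

View pics/t5.png

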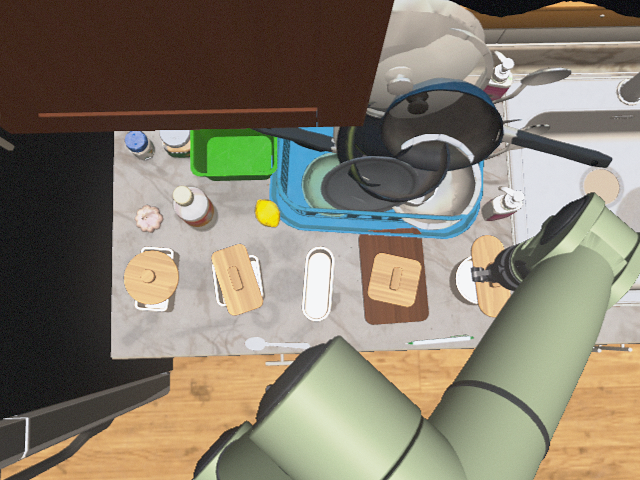

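The oval lid is held over the round pot, and the top view gives a clear square lid and oval pot.

```bash
python3 -c "
from h import *
im=cv2.imread('pics/t5.png');lids(im,cam('top'),.038);pot(im,cam('top'),295,340,240,325,'pics/v3.png',205)"
python3 -m handwheel '[[0,[0.0026,0,0.036],[0,0.02,0]],[0,[0.002,0,0.036],[0,0.02,0]],[0,[0.001,0,0.036],[0,0.02,0]],[0,[0,0,0.036],[0,0.02,0]],[0,[0,0,0.036],[0,0.02,0]],[0,[-0.001,0,0.036],[0,0.02,0]],[0,[-0.002,0,0.036],[0,0.02,0]],[0,[-0.0025,0,0.036],[0,0.02,0]],[0,[-0.003,0,0.036],[0,0.02,0]],[0,[0,0,0],[0,0,0]]]'
python3 -c "
from h import *
plan(.4444,.0035,.145,83.9,1)
im=capture('wrist')[:,:,::-1];cv2.imwrite('pics/w6.png',im);im=capture('scene')[:,:,::-1];cv2.imwrite('pics/s6.png',im)"
```

```text
lid [491. 296.] [ 0.4043 -0.3582] 70.6 70.2 88.4
lid [151. 277.] [0.47   0.3473] 110.8 110.0 -89.9
lid [237. 279.] [0.4596 0.1711] 139.3 76.5 17.5
lid [392. 277.] [ 0.4548 -0.1528] 186.6 131.7 2.6
pot [0.4444 0.004 ] 148.7 58.7 -5.9
clock: 14.32
eef_pos: [0.4372, 0.0105, 0.1418]
ee_rot: [0.709, -0.703, 0.048, -0.035]
wrist_force: [-0.5, -0.1, -1.2]
finger_gap: 0.197
at [0.4372 0.0105 0.1418] jaw 83.2 rows each turn [-0.0073 -0.0115 -0.0187]
[0.0079, -0.0033, -0.0061]
```

View pics/w6.png

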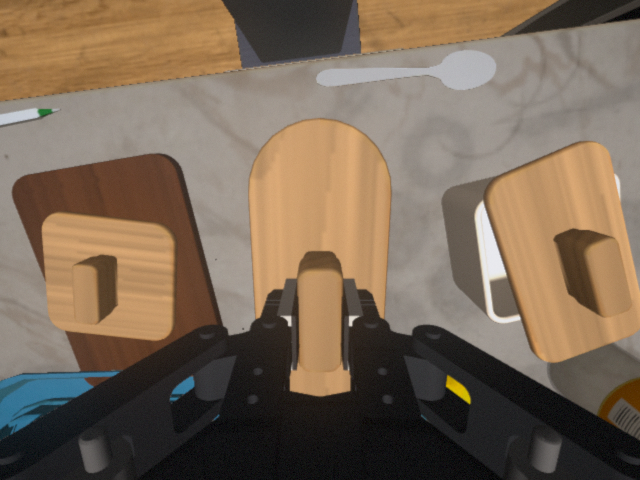

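View pics/s6.png

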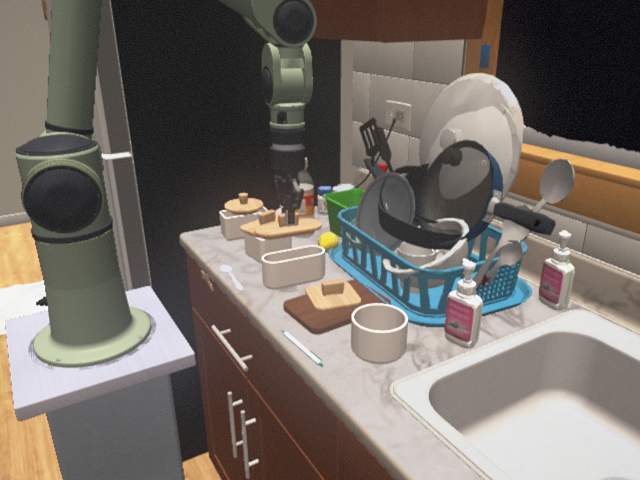

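The oval lid sits straight in the jaws, with its front tip at (322,119). I'll use that tip to check the offset along the bar.

```bash
python3 -c "
from h import *
p,Rm=pose();cm=cam('wrist')
for px in [(322,119),(250,200),(390,200)]:
  print((Rm.T@(cast(cm,[px],p[2]-.0037)[0]-p)).round(4))"
python3 -m handwheel '[[0,[0.008,0,-0.006],[-0.007,-0.011,-0.018]],[0,[0,0.01,0],[0,0,0]],[0,[0,0,0],[0,0,0]]]'
python3 -c "
from h import *
plan(.4444,.0035,.12,83.9,1)"
```

```text
[-0.0773  0.0051  0.0009]
[-0.0437  0.0043 -0.0306]
[-0.0437  0.0047  0.0308]
clock: 14.8
eef_pos: [0.4454, -0.0012, 0.1305]
ee_rot: [-0.705, 0.707, -0.04, 0.04]
wrist_force: [-0.6, -0.2, -1.1]
finger_gap: 0.201
at [ 0.4454 -0.0012  0.1305] jaw 83.5 rows each turn [ 0.0017 -0.0064  0.0006]
[-0.0015, 0.0105, 0.0045]
```

```bash
python3 -m handwheel '[[0,[-0.0015,0.002,0.0045],[0.0017,-0.006,0]],[0,[0,0.01,0],[0,0,0]],[0,[0,0.01,0],[0,0,0]],[0,[0,0,0],[0,0,0]]]'
python3 -c "
from h import *
plan(.4444,.0035,.1,83.9,1)"
```

```text
clock: 15.3
eef_pos: [0.444, 0.0034, 0.1066]
ee_rot: [0.706, -0.706, 0.038, -0.038]
wrist_force: [-0.0, -0.5, -0.7]
finger_gap: 0.198
at [0.444  0.0034 0.1066] jaw 83.9 rows each turn [-0.0002 -0.0008 -0.0002]
[0.0004, 0.0066, 0.0001]
```

```bash
python3 -m handwheel '[[0,[0.0004,0.006,0],[0,0,0]],[0,[0,0.006,0],[0,0,0]],[0,[0,0.005,0],[0,0,0]]]'
python3 -c "
from h import *
plan(.4444,.0035,.0837,83.9,1)"
```

```text
clock: 15.68
eef_pos: [0.4449, 0.0034, 0.0889]
ee_rot: [0.706, -0.706, 0.038, -0.038]
wrist_force: [-1.0, 1.6, -0.7]
finger_gap: 0.201
at [0.4449 0.0034 0.0889] jaw 83.9 rows each turn [-0.0001 -0.0006  0.0008]
[-0.0005, 0.0052, 0.0]
```

```bash
python3 -m handwheel '[[0,[-0.0005,0.003,0],[0,0,0]],[0,[0,0.002,0],[0,0,0]],[0,[0,0.001,0],[0,0,0]]]'
python3 -c "
from h import *
plan(.4444,.0035,.0837,83.9,1)"
```

```text
clock: 16.05
eef_pos: [0.4442, 0.0034, 0.0838]
ee_rot: [0.706, -0.706, 0.038, -0.038]
wrist_force: [-6.0, 0.2, 19.0]
finger_gap: 0.195
at [0.4442 0.0034 0.0838] jaw 83.9 rows each turn [-0.0001 -0.0006  0.0007]
[0.0001, 0.0001, 0.0001]
```

The lid seated at the expected height (TCP 0.0838, contact 19 N). Release it and head for the round lid.

```bash
python3 -m handwheel '[[0.04,[0,0,0],[0,0,0]],[0.05,[0,0,0],[0,0,0]],[0.05,[0,-0.02,0],[0,0,0]],[0.05,[0,-0.04,0],[0,0,0]],[0.05,[0,-0.05,0],[0,0,0]],[0.05,[0,0,0],[0,0,0]]]'
python3 -c "
from h import *
plan(.465,.332,.195,83.9,9)
cm=cam('wrist');im=capture('wrist')[:,:,::-1];cv2.imwrite('pics/w7.png',im);lids(im,cm,.08)
cm=cam('top');im=capture('top')[:,:,::-1];cv2.imwrite('pics/t7.png',im)
pot(im,cm,450,510,240,320,'pics/v7.png',215)"
```

```text
clock: 16.8
eef_pos: [0.4448, 0.0033, 0.1969]
ee_rot: [-0.706, 0.706, -0.037, 0.038]
wrist_force: [0.5, -0.5, -0.2]
finger_gap: 0.586
at [0.4448 0.0033 0.1969] jaw 83.9 rows each turn [ 0.     -0.0001  0.0002]
[-0.0017, 0.0002, 0.0366]
[-0.0017, 0.0002, 0.0366]
[-0.0017, 0.0002, 0.0366]
[-0.0017, 0.0002, 0.0366]
[-0.0017, 0.0002, 0.0366]
[-0.0017, 0.0002, 0.0366]
[-0.0017, 0.0002, 0.0366]
[-0.0017, 0.0002, 0.0366]
[-0.0016, 0.0002, 0.0366]
lid [163. 235.] [ 0.4399 -0.1267] 149.5 110.5 2.3
lid [528. 220.] [0.4593 0.168 ] 140.9 76.9 17.0
lid [320. 223.] [0.4439 0.0034] 155.4 63.5 -6.1
lid [446.  20.] [0.3115 0.1092] 124.6 30.5 83.9
lid [116.  43.] [ 0.2941 -0.1223] 181.8 59.5 -90.0
pot [ 0.4443 -0.3254] 100.2 97.5 88.4
```

View pics/w7.png

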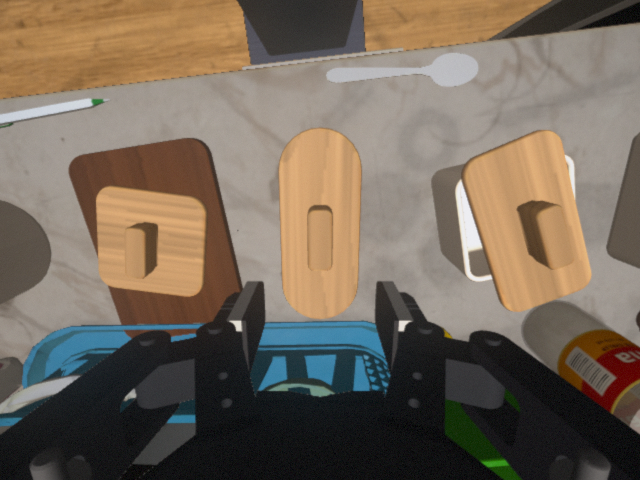

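View pics/v7.png

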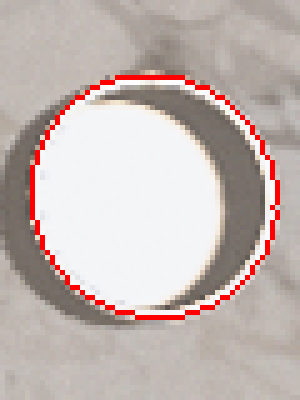

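View pics/t7.png

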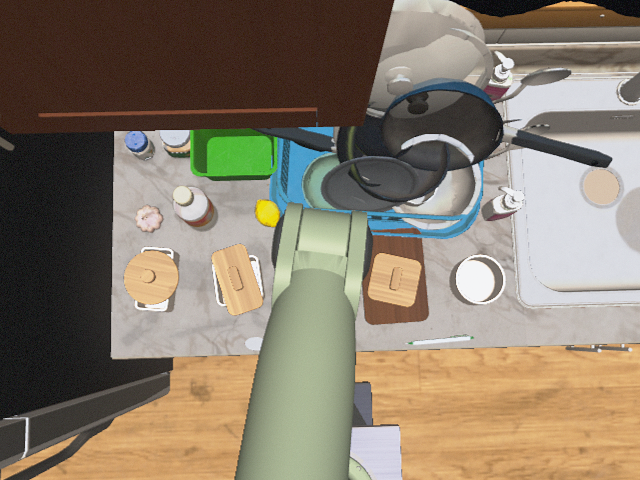

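The oval lid is seated on its pot and centred at (320,223). Moving to the round lid.

```bash
python3 -m handwheel '[[0.05,[-0.001,-0.002,0.036],[0,0,0]],[0.05,[-0.001,-0.002,0.036],[0,0,0]],[0.05,[-0.001,-0.002,0.036],[0,0,0]],[0.05,[-0.001,0,0.036],[0,0,0]],[0.05,[-0.001,0,0.036],[0,0,0]],[0.05,[-0.001,0,0.036],[0,0,0]],[0.05,[-0.002,0,0.036],[0,0,0]],[0.05,[-0.002,0,0.036],[0,0,0]],[0.05,[-0.002,0,0.036],[0,0,0]],[0.05,[0,0,0],[0,0,0]]]'
python3 -c "
from h import *
plan(.465,.332,.195,83.9,1)
cm=cam('wrist');im=capture('wrist')[:,:,::-1];cv2.imwrite('pics/w8.png',im);lids(im,cm,.092)"
```

```text
clock: 18.15
eef_pos: [0.4566, 0.3338, 0.1797]
ee_rot: [-0.702, 0.709, -0.05, 0.028]
wrist_force: [-0.1, 0.2, 0.7]
finger_gap: 0.589
at [0.4566 0.3338 0.1797] jaw 83.7 rows each turn [ 0.0114 -0.0043 -0.0313]
[0.0081, -0.0155, -0.0011]
lid [321. 253.] [0.4644 0.3326] 105.7 105.5 84.1
lid [ 90. 261.] [0.4557 0.1659] 131.8 77.2 17.4
lid [324.  23.] [0.3205 0.3539] 90.6 31.9 83.5
lid [58. 54.] [0.307  0.1878] 97.6 50.3 -89.9
```

View pics/w8.png

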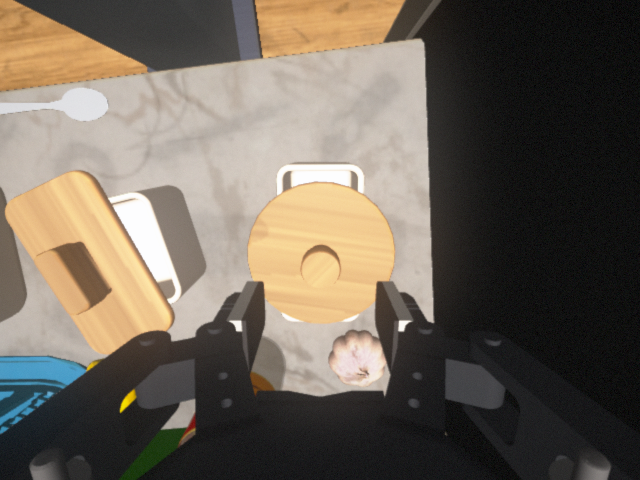

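```bash
python3 -m handwheel '[[0.055,[0.008,0.01,-0.001],[0.011,-0.004,-0.031]],[0.055,[0,0.03,0],[0,0,0]],[0.055,[0,0.02,0],[0,0,0]],[0.055,[0,0,0],[0,0,0]]]'
python3 -c "
from h import *
plan(.4647,.333,.097,83.9,1)"
```

```text
clock: 18.7
eef_pos: [0.4613, 0.3247, 0.114]
ee_rot: [-0.704, 0.708, -0.042, 0.037]
wrist_force: [0.8, -0.0, -0.5]
finger_gap: 0.649
at [0.4613 0.3247 0.114 ] jaw 83.6 rows each turn [ 0.0071 -0.0054 -0.0059]
[0.0026, 0.0169, 0.0087]
```

```bash
python3 -m handwheel '[[0.055,[0.003,0.004,0.0087],[0.007,-0.005,-0.006]],[0.055,[0,0.006,0],[0,0,0]],[0.055,[0,0.004,0],[0,0,0]],[0.055,[0,0,0],[0,0,0]]]'
python3 -c "
from h import *
plan(.4647,.333,.097,83.9,1)"
```

```text
clock: 19.2
eef_pos: [0.4666, 0.3331, 0.1006]
ee_rot: [0.706, -0.706, 0.037, -0.039]
wrist_force: [-0.2, -0.2, 0.2]
finger_gap: 0.644
at [0.4666 0.3331 0.1006] jaw 83.8 rows each turn [-0.0013 -0.0014  0.0024]
[-0.0019, 0.0036, -0.0003]
```

```bash
python3 -m handwheel '[[0.055,[-0.002,0.003,0],[0,0,0.002]],[0.055,[0,0.001,0],[0,0,0]],[0.055,[0,0,0],[0,0,0]],[0,[0,0,0],[0,0,0]],[0,[0,0,0],[0,0,0]],[0,[0,0,0],[0,0,0]]]'
python3 -c "
from h import *
plan(.4647,.333,.097,83.9,1)"
```

```text
clock: 19.95
eef_pos: [0.4649, 0.3337, 0.0973]
ee_rot: [0.707, -0.705, 0.037, -0.039]
wrist_force: [0.6, -0.7, -0.8]
finger_gap: 0.278
at [0.4649 0.3337 0.0973] jaw 83.8 rows each turn [-0.0022 -0.0012  0.0014]
[-0.0002, 0.0003, -0.0007]
```

```bash
python3 -m handwheel '[[0,[0,0,0],[0,0,0]],[0,[0,-0.006,0],[0,0,0]],[0,[0,-0.02,0],[0,0,0]],[0,[0,-0.04,0],[0,0,0]],[0,[-0.01,-0.03,0],[0,0,0]],[0,[-0.02,0,0],[0,0,0]]]'
python3 -c "
from h import *
plan(.4443,-.326,.195,88,14)
im=capture('top')[:,:,::-1];cv2.imwrite('pics/t8.png',im)
im=capture('scene')[:,:,::-1];cv2.imwrite('pics/s8.png',im)"
```

```text
clock: 20.7
eef_pos: [0.4343, 0.3362, 0.1956]
ee_rot: [0.706, -0.706, 0.039, -0.038]
wrist_force: [-0.0, 0.6, -1.7]
finger_gap: 0.279
at [0.4343 0.3362 0.1956] jaw 83.7 rows each turn [-0.0001 -0.0053 -0.    ]
[0.0059, -0.0, -0.0469]
[0.0056, -0.0, -0.047]
[0.0054, -0.0, -0.047]
[0.0051, 0.0, -0.047]
[0.0049, 0.0, -0.0471]
[0.0046, 0.0, -0.0471]
[0.0044, 0.0, -0.0471]
[0.0041, 0.0, -0.0471]
[0.0039, 0.0, -0.0471]
[0.0036, 0.0, -0.0472]
[0.0034, 0.0, -0.0472]
[0.0031, 0.0, -0.0472]
[0.0029, 0.0, -0.0472]
[0.0026, 0.0, -0.0472]
```

View pics/t8.png

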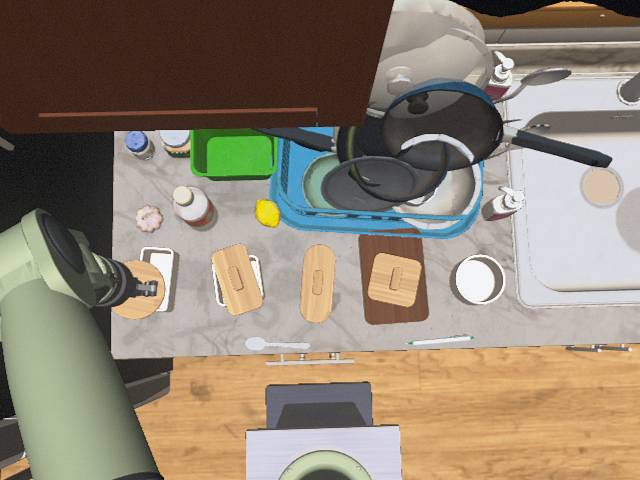

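View pics/s8.png

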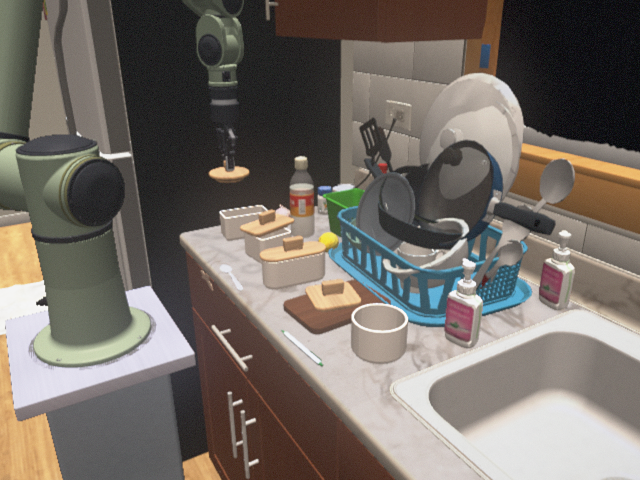

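The round lid is held clear, the oblong pot is exposed at (155,278), and the round pot is at (480,280). Next, carry the lid across.

```bash
python3 -c "
from h import *
cm=cam('top');im=cv2.imread('pics/t8.png');c,P=pot(im,cm,450,510,240,320,'pics/v8.png',205)
print(cv2.minEnclosingCircle((P[:,:2]*1000).astype(np.float32)),cv2.fitEllipse((P[:,:2]*1000).astype(np.float32)))"
python3 -m handwheel '[[0,[0.005,0,-0.047],[0,-0.005,0]],[0,[0.005,0,-0.047],[0,-0.005,0]],[0,[0.005,0,-0.047],[0,-0.005,0]],[0,[0.005,0,-0.047],[0,-0.005,0]],[0,[0.005,0,-0.047],[0,-0.005,0]],[0,[0.005,0,-0.047],[0,-0.005,0]],[0,[0.005,0,-0.047],[0,-0.005,0]],[0,[0.004,0,-0.047],[0,-0.005,0]]]'
python3 -c "
from h import *
plan(.4443,-.327,.18,88,6)"
```

```text
pot [ 0.4443 -0.3254] 100.3 97.5 88.4
((444.5832824707031, -325.06597900390625), 50.9650993347168) ((444.47625732421875, -325.1623840332031), (98.46507263183594, 100.14319610595703), 169.72474670410156)
clock: 21.8
eef_pos: [0.4297, -0.0513, 0.1825]
ee_rot: [-0.705, 0.709, -0.027, 0.012]
wrist_force: [0.9, -0.5, -1.2]
finger_gap: 0.283
at [ 0.4297 -0.0513  0.1825] jaw 86.9 rows each turn [ 0.001  -0.0034 -0.0036]
[0.005, 0.0006, -0.0457]
[0.0048, 0.0006, -0.0458]
[0.0047, 0.0005, -0.0458]
[0.0045, 0.0005, -0.0458]
[0.0044, 0.0005, -0.0458]
[0.0042, 0.0005, -0.0458]
```

```bash
python3 -m handwheel '[[0,[0.005,0,-0.045],[0.001,-0.003,-0.004]],[0,[0.005,0,-0.045],[0.001,-0.003,-0.004]],[0,[0.005,0,-0.045],[0.001,-0.003,-0.004]],[0,[0.005,0,-0.045],[0.001,-0.003,-0.004]],[0,[0.005,0,-0.045],[0.001,-0.003,-0.004]],[0,[0.005,0,-0.04],[0.001,-0.003,-0.004]],[0,[0,0,0],[0,0,0]]]'
python3 -c "
from h import *
plan(.4445,-.3262,.13,88,1)
cm=cam('wrist');im=capture('wrist')[:,:,::-1];cv2.imwrite('pics/w9.png',im)"
```

```text
clock: 22.68
eef_pos: [0.4402, -0.3258, 0.1707]
ee_rot: [0.71, -0.704, 0.018, -0.011]
wrist_force: [-0.4, 0.6, -1.8]
finger_gap: 0.28
at [ 0.4402 -0.3258  0.1707] jaw 87.7 rows each turn [-0.008  -0.0056 -0.0102]
[0.0047, 0.0406, -0.0006]
```

View pics/w9.png

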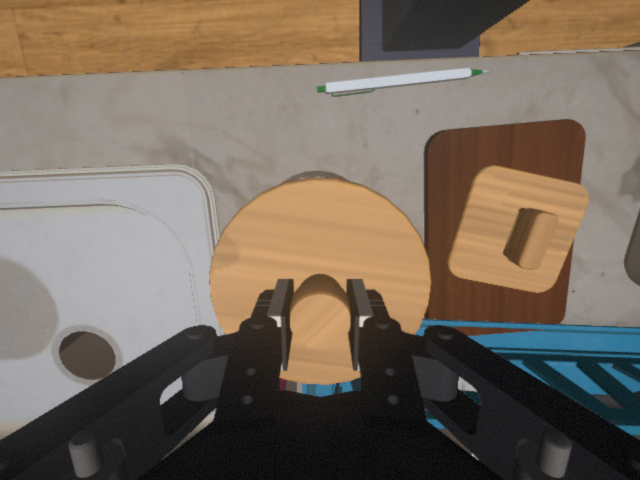

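```bash
python3 -c "
from h import *
p,Rm=pose();cm=cam('wrist')
for px in [(320,179),(209,281),(431,281)]:
  print((Rm.T@(cast(cm,[px],p[2]-.0053)[0]-p)).round(4))"
python3 -m handwheel '[[0,[0.0047,0.01,-0.0006],[-0.008,-0.005,-0.01]],[0,[0,0.02,0],[0,0,0]],[0,[0,0,0],[0,0,0]]]'
python3 -c "
from h import *
plan(.4445,-.3262,.11,88,1)"
```

```text
[-0.0527  0.0059  0.    ]
[-0.0052  0.0049 -0.0521]
[-0.0049  0.0059  0.0527]
clock: 23.1
eef_pos: [0.4423, -0.3193, 0.1368]
ee_rot: [0.71, -0.705, 0.013, -0.009]
wrist_force: [-0.6, -0.1, -1.0]
finger_gap: 0.284
at [ 0.4423 -0.3193  0.1368] jaw 88.2 rows each turn [-0.007   0.0038 -0.0063]
[0.0026, 0.0267, -0.007]
```

```bash
python3 -m handwheel '[[0,[0.0026,0.005,-0.007],[-0.007,0.004,-0.006]],[0,[0,0.01,0],[0,0,0]],[0,[0,0.01,0],[0,0,0]],[0,[0,0,0],[0,0,0]]]'
python3 -c "
from h import *
plan(.4445,-.3262,.1,88,1)"
```

```text
clock: 23.6
eef_pos: [0.4453, -0.3257, 0.111]
ee_rot: [-0.707, 0.707, -0.012, 0.012]
wrist_force: [-0.9, 0.0, -1.0]
finger_gap: 0.285
at [ 0.4453 -0.3257  0.111 ] jaw 88.1 rows each turn [0.0008 0.0013 0.0006]
[-0.0008, 0.011, -0.0005]
```

```bash
python3 -m handwheel '[[0,[-0.0008,0.007,-0.0005],[0,0,0]],[0,[0,0.007,0],[0,0,0]],[0,[0,0.006,0],[0,0,0]]]'
python3 -c "
from h import *
plan(.4445,-.3262,.0853,88,1)"
```

```text
clock: 23.98
eef_pos: [0.4448, -0.3268, 0.0904]
ee_rot: [-0.706, 0.708, -0.011, 0.013]
wrist_force: [-0.2, -0.4, -0.9]
finger_gap: 0.28
at [ 0.4448 -0.3268  0.0904] jaw 88.1 rows each turn [0.0017 0.001  0.0017]
[-0.0003, 0.0051, 0.0006]
```

```bash
python3 -m handwheel '[[0,[0,0.003,0.0005],[0.001,0,0.001]],[0,[0,0.002,0],[0,0,0]],[0,[0,0.0015,0],[0,0,0]]]'
python3 -c "
from h import *
plan(.4445,-.3262,.0853,88,1)"
```

```text
clock: 24.35
eef_pos: [0.4447, -0.3261, 0.0852]
ee_rot: [-0.707, 0.707, -0.012, 0.012]
wrist_force: [-5.8, 4.6, 19.1]
finger_gap: 0.281
at [ 0.4447 -0.3261  0.0852] jaw 88.1 rows each turn [0.0007 0.001  0.0004]
[-0.0002, -0.0001, -0.0001]
```

It seated at the expected height. Release, then on to the oblong lid.

```bash
python3 -m handwheel '[[0.045,[0,0,0],[0,0,0]],[0.055,[0,0,0],[0,0,0]],[0.055,[0,-0.02,0],[0,0,0]],[0.055,[0,-0.04,0],[0,0,0]],[0.055,[0,-0.06,0],[0,0,0]],[0.055,[0,0,0],[0,0,0]]]'
python3 -c "
from h import *
plan(.4552,.1637,.2,107.4,12)
cm=cam('wrist');im=capture('wrist')[:,:,::-1];cv2.imwrite('pics/w10.png',im);lids(im,cm,.08)
cm=cam('top');im=capture('top')[:,:,::-1];cv2.imwrite('pics/t10.png',im)
pot(im,cm,125,185,235,322,'pics/v10.png',205)"
```

```text
clock: 25.1
eef_pos: [0.4451, -0.3265, 0.2086]
ee_rot: [-0.707, 0.707, -0.012, 0.012]
wrist_force: [0.9, -0.5, 0.3]
finger_gap: 0.643
at [ 0.4451 -0.3265  0.2086] jaw 88.1 rows each turn [ 0.0001 -0.0281  0.0001]
[-0.0005, 0.0007, 0.0409]
[0.0006, 0.0007, 0.0409]
[0.0018, 0.0007, 0.0408]
[0.0029, 0.0007, 0.0408]
[0.004, 0.0007, 0.0407]
[0.0052, 0.0007, 0.0405]
[0.0063, 0.0007, 0.0404]
[0.0075, 0.0007, 0.0402]
[0.0086, 0.0007, 0.0399]
[0.0097, 0.0007, 0.0397]
[0.0108, 0.0007, 0.0394]
[0.0119, 0.0007, 0.0391]
lid [320. 224.] [ 0.4444 -0.3264] 106.1 105.9 -43.9
lid [488. 201.] [ 0.4343 -0.1809] 121.7 93.0 -13.3
lid [562.  28.] [ 0.3034 -0.1514] 113.7 35.1 -87.7
pot [0.4631 0.3338] 127.1 65.6 -6.3
```

View pics/w10.png

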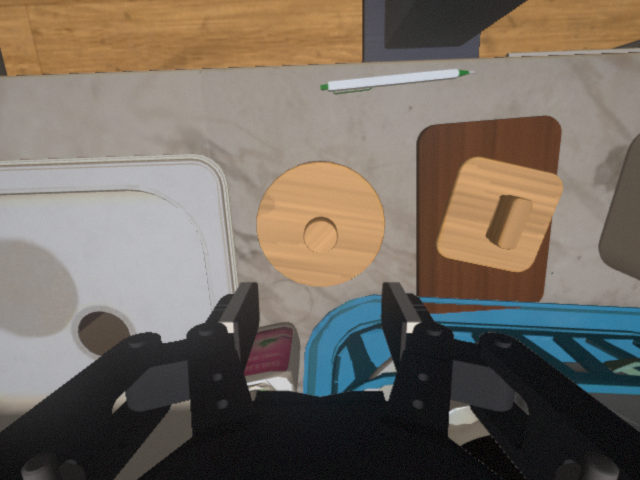

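View pics/v10.png

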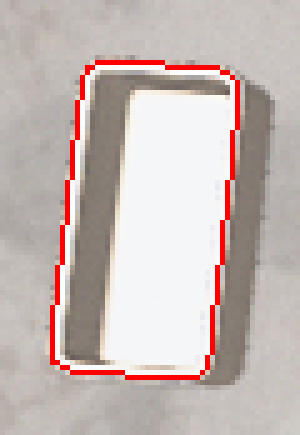

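The round lid is centred on its pot, and the oblong pot measures 127x66 mm at (0.463, 0.334), angled -6.3°.

```bash
python3 -m handwheel '[[0.05,[0,0,0.041],[0,-0.028,0]],[0.05,[0,0,0.041],[0,-0.028,0]],[0.05,[0.001,0,0.041],[0,-0.028,0]],[0.05,[0.002,0,0.041],[0,-0.028,0]],[0.05,[0.004,0,0.041],[0,-0.028,0]],[0.05,[0.005,0,0.041],[0,-0.028,0]],[0.05,[0.006,0,0.041],[0,-0.028,0]],[0.05,[0.007,0,0.041],[0,-0.028,0]],[0.05,[0.008,0,0.04],[0,-0.028,0]],[0.05,[0.009,0,0.04],[0,-0.028,0]],[0.05,[0.01,0,0.04],[0,-0.028,0]],[0.05,[0.012,0,0.035],[0,-0.028,0]]]'
python3 -m handwheel '[[0.05,[0,0,0],[0,0,0]]]'
python3 -c "
from h import *
plan(.4552,.1637,.2,107.4,1)
cm=cam('wrist');im=capture('wrist')[:,:,::-1];cv2.imwrite('pics/w11.png',im);lids(im,cm,.092)"
```

```text
clock: 26.7
eef_pos: [0.4358, 0.1805, 0.1889]
ee_rot: [0.705, -0.693, -0.096, 0.12]
wrist_force: [-0.3, 0.8, 0.1]
finger_gap: 0.585
clock: 26.82
eef_pos: [0.4346, 0.1821, 0.1872]
ee_rot: [0.705, -0.692, -0.097, 0.122]
wrist_force: [0.7, -0.3, -0.4]
finger_gap: 0.586
at [0.4346 0.1821 0.1872] jaw 107.8 rows each turn [-0.0225  0.0067 -0.0325]
[0.0135, -0.0138, -0.0235]
lid [288. 255.] [0.4543 0.1662] 132.0 78.9 17.0
lid [ 81. 173.] [0.4408 0.0128] 148.3 61.5 -5.9
lid [490.  46.] [0.2831 0.2532] 196.2 70.2 -71.6
lid [177.  10.] [0.3148 0.0504] 78.0 21.3 -86.9
```

View pics/w11.png

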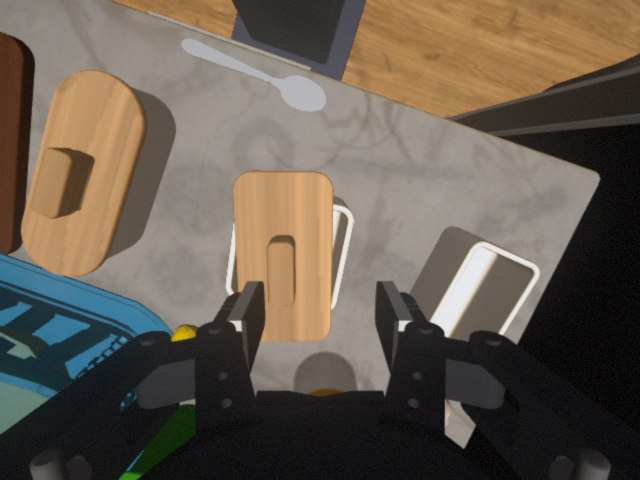

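The oblong lid is at (283,255) and the bottle is behind it. I'll square up over the lid and re-measure.

```bash
python3 -m handwheel '[[0.05,[0.0135,0,-0.0235],[-0.022,0.007,-0.032]],[0.05,[0,0,0],[0,0,0]]]'
python3 -c "
from h import *
cm=cam('wrist');im=capture('wrist')[:,:,::-1];lids(im,cm,.092)
plan(.4552,.1642,.15,107.3,1)"
```

```text
clock: 27.12
eef_pos: [0.4547, 0.1599, 0.1846]
ee_rot: [-0.698, 0.7, 0.105, -0.106]
wrist_force: [0.2, 0.2, 0.1]
finger_gap: 0.583
lid [325. 234.] [0.4554 0.1643] 132.6 75.9 16.3
lid [  7. 115.] [ 0.4366 -0.0593] 61.7 13.9 3.0
lid [119. 152.] [0.4419 0.0117] 148.3 61.1 -5.9
lid [502.  35.] [0.3031 0.23  ] 172.8 53.9 -72.8
at [0.454  0.1602 0.1845] jaw 107.2 rows each turn [ 0.0014 -0.0022 -0.0033]
[0.0025, 0.0345, 0.0035]
```

Both cameras agree: (0.4552, 0.1643).

```bash
python3 -m handwheel '[[0.05,[0.0025,0.02,0.0035],[0.001,-0.002,-0.003]],[0.05,[0,0.03,0],[0,0,0]],[0.05,[0,0.025,0],[0,0,0]],[0.05,[0,0,0],[0,0,0]]]'
python3 -c "
from h import *
plan(.4553,.1643,.097,107.2,1)"
```

```text
clock: 27.68
eef_pos: [0.4561, 0.1607, 0.1083]
ee_rot: [-0.699, 0.7, 0.104, -0.104]
wrist_force: [-0.0, 0.2, -0.2]
finger_gap: 0.582
at [0.4561 0.1607 0.1083] jaw 106.9 rows each turn [ 0.0004 -0.0055  0.0008]
[0.0003, 0.0113, 0.0036]
```

```bash
python3 -m handwheel '[[0.05,[0,0.003,0.0036],[0,-0.005,0.001]],[0.05,[0,0.004,0],[0,0,0]],[0.05,[0,0.004,0],[0,0,0]],[0.05,[0,0,0],[0,0,0]]]'
python3 -c "
from h import *
plan(.4553,.1643,.097,107.2,1)"
```

```text
clock: 28.18
eef_pos: [0.457, 0.1642, 0.0994]
ee_rot: [-0.699, 0.699, 0.107, -0.104]
wrist_force: [-0.5, -0.7, 0.0]
finger_gap: 0.581
at [0.457  0.1642 0.0994] jaw 107.1 rows each turn [ 0.0008 -0.0013  0.004 ]
[-0.0016, 0.0024, 0.0006]
```

```bash
python3 -m handwheel '[[0.05,[-0.0016,0.002,0.0006],[0,-0.001,0.004]],[0.05,[0,0.001,0],[0,0,0]],[0.05,[0,0,0],[0,0,0]]]'
python3 -c "
from h import *
plan(.4553,.1643,.097,107.2,1)"
python3 -m handwheel '[[0,[0,0,0],[0,0,0]],[0,[0,0,0],[0,0,0]],[0,[0,0,0],[0,0,0]],[0,[0,0,0],[0,0,0]]]'
```

```text
clock: 28.55
eef_pos: [0.4554, 0.1645, 0.0965]
ee_rot: [-0.699, 0.699, 0.106, -0.106]
wrist_force: [-0.4, -0.4, 0.9]
finger_gap: 0.588
at [0.4554 0.1645 0.0965] jaw 107.2 rows each turn [ 0.0009 -0.0001  0.0003]
[-0.0002, -0.0005, -0.0001]
clock: 29.05
eef_pos: [0.4556, 0.1645, 0.0967]
ee_rot: [-0.699, 0.699, 0.106, -0.105]
wrist_force: [-0.4, -0.5, 0.2]
finger_gap: 0.198
```

```bash
python3 -m handwheel '[[0,[0,-0.006,0],[0,0,0]],[0,[0,-0.02,0],[0,0,0]],[0,[-0.01,-0.04,0],[0,0,0]],[0,[-0.02,0,0],[0,0,0]]]'
python3 -c "
from h import *
print(cast(cam('top'),[(183,194)],.221),cast(cam('top'),[(204,218)],.02))
plan(.44,.3335,.155,83.7,5)"
```

```text
clock: 29.55
eef_pos: [0.427, 0.1556, 0.1649]
ee_rot: [-0.699, 0.699, 0.106, -0.106]
wrist_force: [-0.6, -0.3, -1.2]
finger_gap: 0.198
[[0.60021439 0.24404564 0.221     ]] [[0.59281414 0.24112636 0.02      ]]
at [0.427  0.1556 0.1649] jaw 107.2 rows each turn [0.0002 0.082  0.    ]
[0.013, 0.002, 0.0332]
[0.0102, 0.002, 0.0342]
[0.0074, 0.002, 0.0349]
[0.0045, 0.002, 0.0354]
[0.0016, 0.002, 0.0356]
```

```bash
python3 -m handwheel '[[0,[0.013,0,0.033],[0,0.082,0]],[0,[0.011,0,0.034],[0,0.082,0]],[0,[0.008,0,0.035],[0,0.082,0]],[0,[0.005,0,0.035],[0,0.082,0]],[0,[0.002,0,0.035],[0,0.082,0]],[0,[0,0,0],[0,0,0]]]'
python3 -c "
from h import *
plan(.463,.3335,.14,83.7,1)
im=capture('wrist')[:,:,::-1];cv2.imwrite('pics/w12.png',im)
im=capture('scene')[:,:,::-1];cv2.imwrite('pics/s12.png',im)"
```

```text
clock: 30.3
eef_pos: [0.4426, 0.3366, 0.1673]
ee_rot: [-0.705, 0.706, -0.044, 0.045]
wrist_force: [-0.2, -0.8, -1.6]
finger_gap: 0.195
at [0.4426 0.3366 0.1673] jaw 82.8 rows each turn [ 0.0007 -0.016   0.0016]
[0.0206, 0.0273, -0.0005]
```

View pics/w12.png

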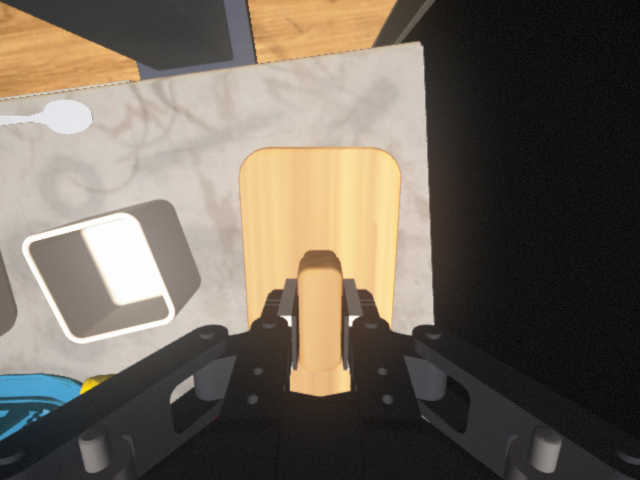

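The oblong lid is held square in the jaws, with its front edge at row 148. I'll check the offset and move over the pot.

```bash
python3 -c "
from h import *
p,Rm=pose();cm=cam('wrist')
for px in [(320,148),(240,190),(400,190)]:
  print((Rm.T@(cast(cm,[px],p[2]-.0047)[0]-p)).round(4))"
python3 -m handwheel '[[0,[0.02,0.01,0],[0,-0.016,0.0016]],[0,[0,0.02,0],[0,0,0]],[0,[0,0,0],[0,0,0]]]'
python3 -c "
from h import *
plan(.463,.3335,.12,83.7,1)"
```

```text
[-0.0657  0.0047  0.0001]
[-0.048   0.0048 -0.0348]
[-0.0481  0.0046  0.0349]
clock: 30.78
eef_pos: [0.4617, 0.3282, 0.1369]
ee_rot: [-0.705, 0.707, -0.041, 0.039]
wrist_force: [-1.2, 0.3, -0.7]
finger_gap: 0.199
at [0.4617 0.3282 0.1369] jaw 83.5 rows each turn [ 0.0043 -0.0027 -0.002 ]
[0.0007, 0.0169, 0.0055]
```

```bash
python3 -m handwheel '[[0,[0.0007,0.005,0.0055],[0.004,-0.003,-0.002]],[0,[0,0.01,0],[0,0,0]],[0,[0,0.01,0],[0,0,0]],[0,[0,0,0],[0,0,0]]]'
python3 -c "
from h import *
plan(.463,.3335,.1,83.7,1)"
```

```text
clock: 31.28
eef_pos: [0.4636, 0.3332, 0.1121]
ee_rot: [0.706, -0.706, 0.038, -0.04]
wrist_force: [-0.1, 0.6, -2.0]
finger_gap: 0.196
at [0.4636 0.3332 0.1121] jaw 83.7 rows each turn [-0.0009 -0.0003  0.0017]
[-0.0007, 0.0121, 0.0002]
```

Rim touch is expected at 0.0967, and seated at 0.0847.

```bash
python3 -m handwheel '[[0,[-0.001,0.007,0],[0,0,0.001]],[0,[0,0.007,0],[0,0,0]],[0,[0,0.007,0],[0,0,0]]]'
python3 -c "
from h import *
plan(.463,.3335,.0847,83.7,1)"
```

```text
clock: 31.65
eef_pos: [0.463, 0.3338, 0.0904]
ee_rot: [0.707, -0.705, 0.038, -0.039]
wrist_force: [0.5, 0.5, -0.7]
finger_gap: 0.194
at [0.463  0.3338 0.0904] jaw 83.7 rows each turn [-0.0016  0.      0.0017]
[-0.0, 0.0057, -0.0003]
```

```bash
python3 -m handwheel '[[0,[0,0.004,0],[-0.001,0,0.001]],[0,[0,0.002,0],[0,0,0]],[0,[0,0.0015,0],[0,0,0]]]'
python3 -c "
from h import *
plan(.463,.3335,.0847,83.7,1)"
```

```text
clock: 32.02
eef_pos: [0.4627, 0.3337, 0.0847]
ee_rot: [0.706, -0.706, 0.039, -0.039]
wrist_force: [-4.6, -3.0, 14.4]
finger_gap: 0.197
at [0.4627 0.3337 0.0847] jaw 83.7 rows each turn [-0.0004  0.0002  0.0007]
[0.0003, 0.0, -0.0001]
```

It is seated. Release, then go back for the square lid on the board.

```bash
python3 -m handwheel '[[0.04,[0,0,0],[0,0,0]],[0.05,[0,0,0],[0,0,0]],[0.05,[0,-0.02,0],[0,0,0]],[0.05,[0,-0.04,0],[0,0,0]],[0.05,[0,-0.05,0],[0,0,0]],[0.05,[0,0,0],[0,0,0]]]'
python3 -c "
from h import *
plan(.45,-.1566,.17,75.8,12)
cm=cam('wrist');im=capture('wrist')[:,:,::-1];cv2.imwrite('pics/w13.png',im);lids(im,cm,.08)
cm=cam('top');im=capture('top')[:,:,::-1];cv2.imwrite('pics/t13.png',im)
pot(im,cm,205,275,240,320,'pics/v13.png',205)"
```

```text
clock: 32.78
eef_pos: [0.4632, 0.3338, 0.1974]
ee_rot: [0.706, -0.706, 0.039, -0.039]
wrist_force: [0.1, 0.2, -0.9]
finger_gap: 0.582
at [0.4632 0.3338 0.1974] jaw 83.7 rows each turn [-0.0001  0.0115  0.0001]
[0.0034, 0.0023, -0.0407]
[0.0039, 0.0023, -0.0407]
[0.0043, 0.0023, -0.0407]
[0.0048, 0.0023, -0.0406]
[0.0053, 0.0023, -0.0405]
[0.0057, 0.0023, -0.0405]
[0.0062, 0.0023, -0.0404]
[0.0067, 0.0023, -0.0403]
[0.0071, 0.0023, -0.0403]
[0.0076, 0.0023, -0.0402]
[0.008, 0.0023, -0.0401]
[0.0085, 0.0023, -0.04]
lid [319. 224.] [0.4627 0.3338] 132.3 71.5 -6.3
lid [318.  18.] [0.3189 0.3516] 94.1 27.5 83.8
lid [58. 43.] [0.3052 0.1737] 102.7 46.4 -89.9
pot [0.4555 0.167 ] 93.3 93.0 -82.8
```

View pics/w13.png

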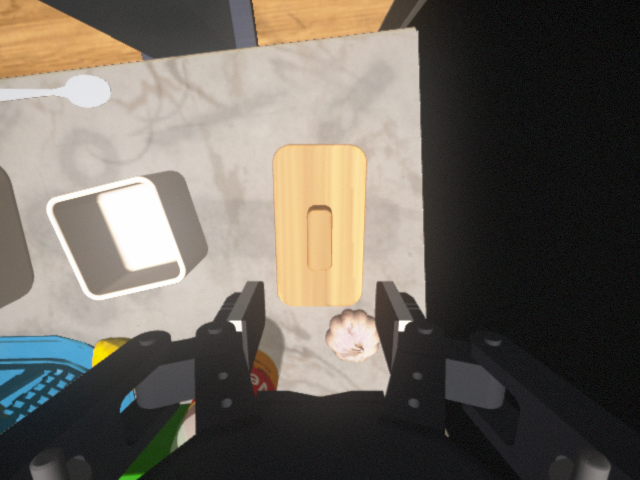

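View pics/v13.png

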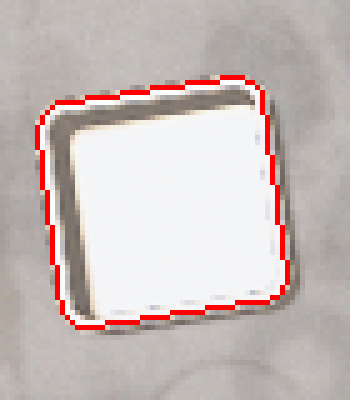

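The oblong lid is centred on its pot, and the square pot is at (0.4555, 0.167), turned 7.2°. On to the board.

```bash
python3 -m handwheel '[[0.05,[0.004,0,-0.041],[0,0.0115,0]],[0.05,[0.004,0,-0.041],[0,0.0115,0]],[0.05,[0.0045,0,-0.041],[0,0.0115,0]],[0.05,[0.005,0,-0.041],[0,0.0115,0]],[0.05,[0.0055,0,-0.041],[0,0.0115,0]],[0.05,[0.006,0,-0.041],[0,0.0115,0]],[0.05,[0.0065,0,-0.04],[0,0.0115,0]],[0.05,[0.007,0,-0.04],[0,0.0115,0]],[0.05,[0.0075,0,-0.04],[0,0.0115,0]],[0.05,[0.008,0,-0.04],[0,0.0115,0]],[0.05,[0.008,0,-0.04],[0,0.0115,0]],[0.05,[0.008,0,-0.035],[0,0.0115,0]]]'
python3 -m handwheel '[[0.05,[0,0,0],[0,0,0]]]'
python3 -c "
from h import *
plan(.45,-.1566,.14,75.8,2)"
```

```text
clock: 34.38
eef_pos: [0.4387, -0.1667, 0.1764]
ee_rot: [-0.7, 0.704, -0.099, 0.075]
wrist_force: [0.2, 0.1, -0.1]
finger_gap: 0.587
clock: 34.5
eef_pos: [0.4379, -0.1683, 0.1748]
ee_rot: [-0.7, 0.703, -0.102, 0.075]
wrist_force: [0.3, -0.3, 1.1]
finger_gap: 0.587
at [ 0.4379 -0.1683  0.1748] jaw 75.6 rows each turn [ 0.0047 -0.0015 -0.018 ]
[0.0051, 0.0172, 0.0073]
[0.0048, 0.0173, 0.0073]
```

```bash
python3 -m handwheel '[[0.05,[0.009,0.005,0.0146],[0.009,-0.003,-0.036]],[0.05,[0,0,0],[0,0,0]]]'
python3 -c "
from h import *
cm=cam('wrist');im=capture('wrist')[:,:,::-1];cv2.imwrite('pics/w14.png',im)
m=wood(im,(8,60,160));c=max(cv2.findContours(m[60:330,200:450],0,1,offset=(200,60))[0],key=cv2.contourArea);print(rect(cast(cm,c[:,0],.038)))
plan(.45,-.1566,.0417,75.8,1)"
```

```text
clock: 34.75
eef_pos: [0.4482, -0.1547, 0.1667]
ee_rot: [0.702, -0.701, 0.089, -0.086]
wrist_force: [-0.4, -0.9, 0.1]
finger_gap: 0.585
(array([ 0.4504845 , -0.15666937]), 98.21458435058594, 97.44342041015625, 75.82100677490234)
at [ 0.4481 -0.155   0.1669] jaw 75.8 rows each turn [-0.0014 -0.0006 -0.0051]
[0.0028, 0.1252, -0.0013]
```

View pics/w14.png

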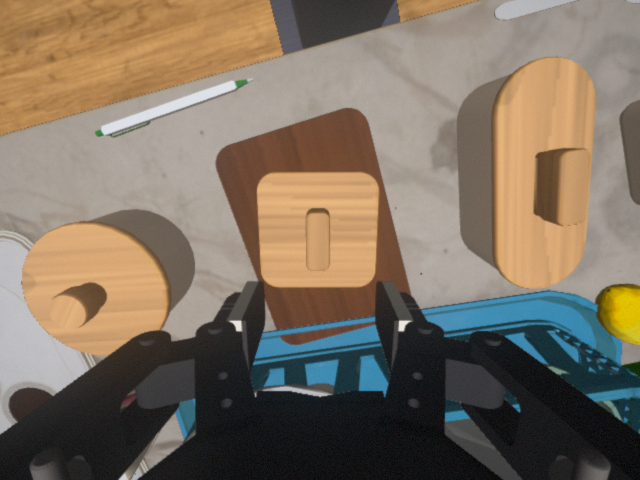

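The square lid is at (318,228), where I left it. Descend.

```bash
python3 -m handwheel '[[0.05,[0.003,0.03,-0.0013],[-0.001,0,-0.005]],[0.05,[0,0.04,0],[0,0,0]],[0.05,[0,0.03,0],[0,0,0]],[0.05,[0,0,0],[0,0,0]]]'
python3 -c "
from h import *
plan(.4505,-.1567,.043,75.8,1)"
```

```text
clock: 35.3
eef_pos: [0.4503, -0.1556, 0.0649]
ee_rot: [-0.702, 0.702, -0.087, 0.086]
wrist_force: [-0.3, -0.2, 1.1]
finger_gap: 0.584
at [ 0.4503 -0.1556  0.0649] jaw 76.0 rows each turn [ 0.0007  0.0029 -0.0019]
[0.0005, 0.0219, -0.001]
```

```bash
python3 -m handwheel '[[0.05,[0.0005,0.006,-0.001],[0.001,0.003,-0.002]],[0.05,[0,0.008,0],[0,0,0]],[0.05,[0,0.006,0],[0,0,0]],[0.05,[0,0,0],[0,0,0]]]'
python3 -c "
from h import *
plan(.4505,-.1567,.043,75.8,1)"
```

```text
clock: 35.8
eef_pos: [0.4526, -0.1576, 0.0465]
ee_rot: [-0.701, 0.702, -0.086, 0.089]
wrist_force: [0.1, 0.0, 0.4]
finger_gap: 0.585
at [ 0.4526 -0.1576  0.0465] jaw 75.8 rows each turn [0.0009 0.0004 0.0042]
[-0.0022, 0.0035, 0.0004]
```

```bash
python3 -m handwheel '[[0.05,[-0.002,0.003,0.0004],[0.001,0,0.004]],[0.05,[0,0.001,0],[0,0,0]],[0.05,[0,0,0],[0,0,0]],[0,[0,0,0],[0,0,0]],[0,[0,0,0],[0,0,0]],[0,[0,0,0],[0,0,0]],[0,[0,0,0],[0,0,0]]]'
python3 -c "
from h import *
plan(.4505,-.1567,.043,75.8,1)"
```

```text
clock: 36.67
eef_pos: [0.4511, -0.157, 0.0431]
ee_rot: [-0.702, 0.702, -0.087, 0.088]
wrist_force: [0.4, 0.5, -0.8]
finger_gap: 0.197
at [ 0.4511 -0.157   0.0431] jaw 75.8 rows each turn [0.0001 0.0004 0.0012]
[-0.0007, 0.0001, 0.0001]
```

```bash
python3 -m handwheel '[[0,[0,-0.006,0],[0,0,0]],[0,[0,-0.03,0],[0,0,0]],[0,[0,-0.05,0],[0,0,0]],[0,[0,-0.05,0],[0,0,0]]]'
python3 -c "
from h import *
plan(.4555,.1667,.175,97.2,9)"
```

```text
clock: 37.17
eef_pos: [0.4475, -0.1552, 0.1794]
ee_rot: [0.703, -0.7, 0.09, -0.084]
wrist_force: [1.5, 0.2, -1.3]
finger_gap: 0.2
at [ 0.4475 -0.1552  0.1794] jaw 75.8 rows each turn [-0.0004 -0.0415 -0.0009]
[-0.0079, 0.0006, 0.0349]
[-0.0064, 0.0006, 0.0352]
[-0.005, 0.0006, 0.0354]
[-0.0035, 0.0006, 0.0356]
[-0.002, 0.0006, 0.0357]
[-0.0005, 0.0005, 0.0358]
[0.0009, 0.0005, 0.0358]
[0.0024, 0.0005, 0.0357]
[0.0039, 0.0005, 0.0356]
```

```bash
python3 -m handwheel '[[0,[-0.0079,0,0.035],[0,-0.0415,0]],[0,[-0.0064,0,0.035],[0,-0.0415,0]],[0,[-0.005,0,0.035],[0,-0.0415,0]],[0,[-0.0035,0,0.036],[0,-0.0415,0]],[0,[-0.002,0,0.036],[0,-0.0415,0]],[0,[-0.0005,0,0.036],[0,-0.0415,0]],[0,[0.001,0,0.036],[0,-0.0415,0]],[0,[0.0024,0,0.036],[0,-0.0415,0]],[0,[0.004,0,0.034],[0,-0.0415,0]],[0,[0,0,0],[0,0,0]]]'
python3 -c "
from h import *
plan(.4555,.1667,.15,97.2,1)
im=capture('wrist')[:,:,::-1];cv2.imwrite('pics/w15.png',im)"
```

```text
clock: 38.42
eef_pos: [0.4574, 0.174, 0.1877]
ee_rot: [-0.705, 0.706, 0.049, -0.047]
wrist_force: [0.5, 0.3, -2.1]
finger_gap: 0.202
at [0.4574 0.174  0.1877] jaw 97.8 rows each turn [0.0005 0.0103 0.0037]
[-0.003, 0.0376, -0.007]
```

View pics/w15.png

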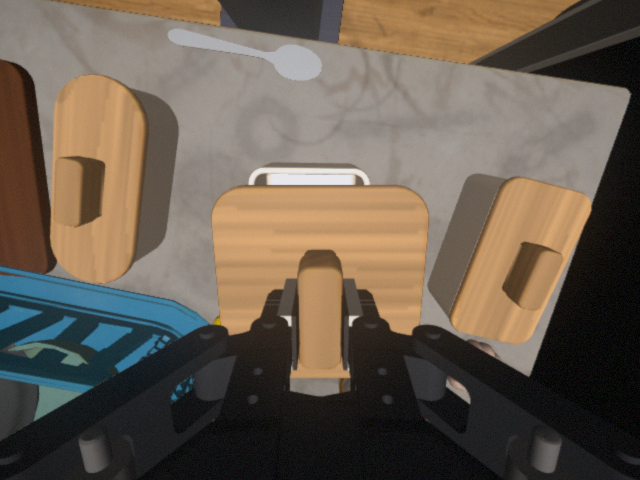

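The square lid is held straight. The pot's front rim shows at columns 250–369, row 167.

```bash
python3 -c "
from h import *
p,Rm=pose();cm=cam('wrist')
for px in [(320,185),(214,235),(428,235)]:
  print((Rm.T@(cast(cm,[px],p[2]-.0051)[0]-p)).round(4))
a=np.radians(7.2);e=np.array([np.cos(a),np.sin(a)])
q=cast(cm,[(250,180),(369,180),(310,167)],.07)[:,:2];print(q, (q-np.array([.4555,.1667]))@np.array([e,[-e[1],e[0]]]).T)"
python3 -m handwheel '[[0,[-0.003,0.01,-0.007],[0,0.01,0.004]],[0,[0,0.02,0],[0,0,0]],[0,[0,0.01,0],[0,0,0]],[0,[0,0,0],[0,0,0]]]'
python3 -c "
from h import *
plan(.4555,.1667,.12,97.2,1)"
```

```text
[-0.0502  0.0049 -0.0001]
[-0.0276  0.0051 -0.048 ]
[-0.0277  0.005   0.0489]
[[0.42495393 0.11479678]
 [0.41269082 0.20467736]
 [0.40912103 0.15887535]] [[-0.0368104  -0.04766551]
 [-0.0377118   0.04304331]
 [-0.04699395 -0.00195013]]
clock: 38.98
eef_pos: [0.4542, 0.1609, 0.1453]
ee_rot: [-0.705, 0.707, 0.04, -0.042]
wrist_force: [-0.7, 0.3, -1.9]
finger_gap: 0.197
at [0.4542 0.1609 0.1453] jaw 96.7 rows each turn [ 0.0028 -0.0084 -0.003 ]
[0.002, 0.0253, 0.0057]
```

```bash
python3 -m handwheel '[[0,[0.0022,0.008,0.005],[0.003,-0.008,-0.003]],[0,[0,0.012,0],[0,0,0]],[0,[0,0.012,0],[0,0,0]],[0,[0,0,0],[0,0,0]]]'
python3 -c "
from h import *
plan(.456,.166,.1,97.2,1)"
```

```text
clock: 39.48
eef_pos: [0.4565, 0.1661, 0.1117]
ee_rot: [0.706, -0.706, -0.045, 0.044]
wrist_force: [-0.7, 0.5, -1.6]
finger_gap: 0.198
at [0.4565 0.1661 0.1117] jaw 97.2 rows each turn [-0.0004 -0.0008  0.0012]
[-0.0005, 0.0117, -0.0]
```

```bash
python3 -m handwheel '[[0,[-0.0005,0.007,0],[0,0,0.001]],[0,[0,0.007,0],[0,0,0]],[0,[0,0.006,0],[0,0,0]]]'
python3 -c "
from h import *
plan(.456,.166,.0851,97.2,1)"
```

```text
clock: 39.85
eef_pos: [0.4566, 0.1662, 0.091]
ee_rot: [0.706, -0.706, -0.045, 0.044]
wrist_force: [-0.1, -0.0, -1.4]
finger_gap: 0.193
at [0.4566 0.1662 0.091 ] jaw 97.2 rows each turn [-0.0005 -0.0005  0.0015]
[-0.0006, 0.0059, -0.0002]
```

```bash
python3 -m handwheel '[[0,[-0.0006,0.004,0],[0,0,0.001]],[0,[0,0.002,0],[0,0,0]],[0,[0,0.0015,0],[0,0,0]]]'
python3 -c "
from h import *
plan(.456,.166,.0851,97.2,1)"
```

```text
clock: 40.22
eef_pos: [0.4557, 0.1661, 0.085]
ee_rot: [0.706, -0.706, -0.044, 0.044]
wrist_force: [-6.8, -1.3, 23.2]
finger_gap: 0.197
at [0.4557 0.1661 0.085 ] jaw 97.2 rows each turn [-0.0002 -0.0004  0.0003]
[0.0003, -0.0001, -0.0002]
```

It is seated. Release, raise and check.

```bash
python3 -m handwheel '[[0.04,[0,0,0],[0,0,0]],[0.05,[0,0,0],[0,0,0]],[0.05,[0,-0.02,0],[0,0,0]],[0.05,[0,-0.04,0],[0,0,0]],[0.05,[0,-0.05,0],[0,0,0]],[0.05,[-0.03,-0.05,0],[0,0,0]],[0.05,[-0.06,0,0],[0,0,0]],[0.05,[-0.05,0,-0.05],[0,0,0]],[0.05,[0,0,-0.06],[0,0,0]],[0.05,[0,0,-0.06],[0,0,0]],[0.05,[0,0,-0.06],[0,0,0]],[0.05,[0,0,0],[0,0,0]]]'
python3 -c "
from h import *
cm=cam('top');im=capture('top')[:,:,::-1];cv2.imwrite('pics/t16.png',im);lids(im,cm,.08)
im=capture('scene')[:,:,::-1];cv2.imwrite('pics/s16.png',im)"
```

```text
clock: 41.72
eef_pos: [0.3496, -0.0805, 0.2515]
ee_rot: [-0.705, 0.706, 0.05, -0.041]
wrist_force: [-0.5, 1.8, -0.5]
finger_gap: 0.585
lid [236. 280.] [0.4548 0.1672] 100.9 100.1 -82.7
lid [480. 279.] [ 0.4447 -0.3218] 107.1 105.1 -3.2
lid [317. 283.] [0.4438 0.0055] 155.5 64.6 -5.7
lid [152. 279.] [0.4621 0.3341] 133.4 73.6 -6.3
lid [392. 264.] [ 0.4767 -0.1464] 137.0 117.5 86.5
```

View pics/t16.png

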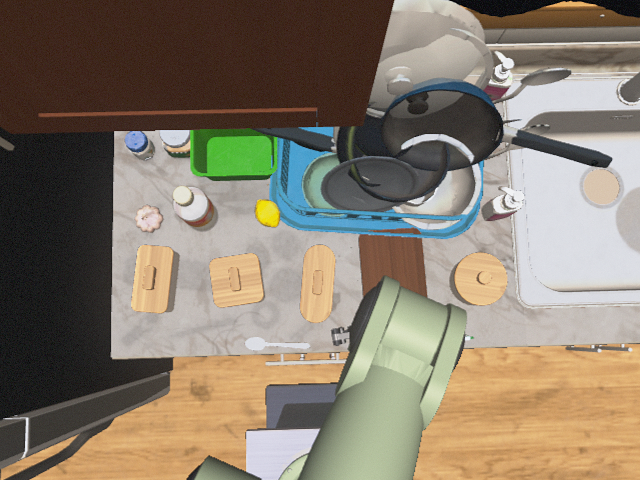

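View pics/s16.png

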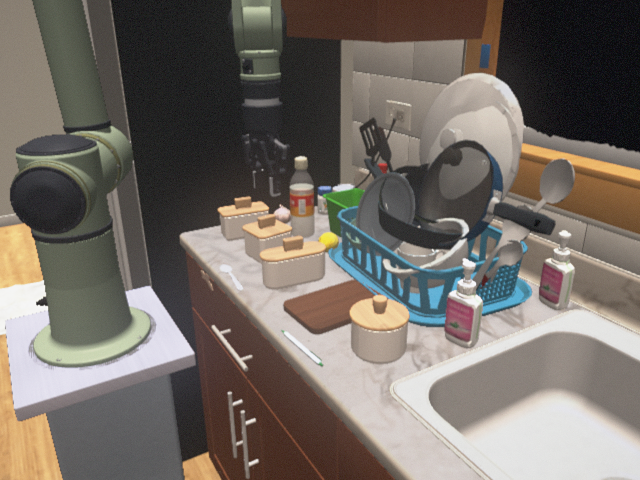

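```bash
python3 -m handwheel '[[0.05,[0,0,0],[0,0,0]],[0.05,[0,0,0],[0,0,0]]]'; python3 -c "
from workcell import r
print(r.job_done(),r.sense()['clock'])"
```

```text
clock: 42.08
eef_pos: [0.3483, -0.0745, 0.2509]
ee_rot: [0.706, -0.705, -0.053, 0.046]
wrist_force: [-0.2, 0.7, -0.7]
finger_gap: 0.585
the job is handed in; nothing more can be done
the job is handed in; nothing more can be done
```

All four pots now wear their own lids, and I handed the job in at about 42 s of the 134 s allowed. I laid the square lid on the board, moved the oval, round and oblong lids to their pots, then put the square lid on last.

- **Seating:** each lid touched down within 0.2 mm of the height for a rib inside the rim. The contact force I read at the end of each set-down was 14–28 N, the highest of them on the board. The last scene picture shows all four lids flat and the syrup bottle standing.
- **Position:** the last top view puts the square, oval and oblong lids within about 2 mm of the pot centres measured beforehand.
- **Disagreement:** for the round lid, that same view reads about 3 mm to one side of its pot. The wrist camera read it within about 1 mm just after placing, and the seating height was right, so I left it.

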